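Pack the service tray for the vacuum line

ROBOT

A 7-joint arm with a two-finger parallel gripper is mounted at the origin on the work surface. World frame = base frame: x ahead of the robot, y to its left, z up, the work surface at z = 0. Lengths are in m, angles in rad, forces in N, time in s.
With the tool pointing down it reaches from about 0.425 to 0.825 m from the base axis. Payload 3.6 kg.
Tool frame: the origin (TCP) lies at the very end of the fingers, on their centre line; the grasp point (between the pads) lies 19 mm behind it; x points along the fingers, z is the direction in which the jaws open and shut, and the axes are right-handed (so a half turn about x gives the same grasp; the last joint's range is limited). The gripper opens to 85 mm and grips with 20 to 120 N. Pads are 22 mm wide; open, the fingers measure 114 mm over their backs; the gripper's body (76 mm by 85 mm) begins 54 mm behind the grasp point. The pads swing forward as they close: fully open they stand 13 mm farther back than shut.
Start: joints at [-1.262, 0.615, -0.013, 1.423, 0.008, 1.103, -0.04], TCP at [0.214, 0.614, 0.196] pointing down, gripper open.
Joint ranges: [-3.12, 3.12], [-0.3, 2.06], [-1.34, 1.32], [0.26, 2.42], [-1.36, 4.5], [0.01, 1.98], [-2.84, 2.84]. Speed limits (rad/s): [2.79, 2.79, 3.14, 3.14, 3.14, 3.14, 3.14].

INTERFACE

Orientations are given as a unit quaternion [x, y, z, w].
In Python, from station import robot gives the robot as it stands. The module is installed in compiled form; this text tells all that it offers.
- The arm moves only by the tool drive_tool, never from a script. Its argument "series" is a list that holds one entry, the list of rows, each a list of 6 numbers: the shift along the tool's x, y, z in cm, then the turn, a rotation vector about the tool's x, y, z in degrees. In form: [[[x, y, z, ax, ay, az], ...]]. A call has 1 to 8 rows; each row shifts and turns the pose as measured when the row begins, along the tool's axes as they then stand; what a row does not reach is not made up. A row lasts 1/12 s, in which the tool goes at most 41.7 mm and 7.16 degrees, less where a joint would pass 70% of its speed; a pose out of reach is approached as far as the arm can. A call with a gripper value outside its range is refused whole. "hand" is the finger opening in cm, from 0 to 8.54, set as the call begins (left out, the last holds). The fingers move at their own pace and stop on an object; "squeeze" is the grip in N (left out, the last holds). Time passes only in rows, so rows that do not move let the fingers close. It gives the time, the measured TCP pose, the force and the opening at its end, in the units of the state.
- robot.observe(): the state, without advancing time (a new reading comes with each control period).
- robot.snapshot(name): name is "scene" or "top"; returns a dict with "frame" (420x560x3 uint8, blue, green, red), "range_z" (420x560 float32, m along the optical axis (not along the pixel's ray), 0 where there is no reading), "fx", "fy", "cx", "cy" (pixels), "R" (3x3) and "t" (3): a world point X has camera coordinates R X + t. Camera axes: x right, y down, z forward; pixel columns grow to the right and rows downward; lengths in m; the calibration is good to about 2 mm. A picture is of the moment at which its call begins.
- robot.close_job(): hands the job in, once; it reports no verdict.
Trained networks look in a picture, given as the dict that the camera call returned (one of the last four; its "shot" number tells which), for a name from the list of things; names that differ only in an ending like _2 or _b are one class to them, and where a whole thing is asked for, a point or a joint stands for the part that bears it (a point fixed in the world has none). Each returns a list of dicts, best first, with "p" (0 to 1); they miss things now and then, are a little off and sometimes report something else, mostly with a low value. They report only what shows in the picture. A call takes as long as a camera call. They do not tell look-alikes from the thing itself.
- robot.search_frame(picture, thing): "extent" ([left, top, width, height] in pixels, round what is visible of it).
The state is a dict: "t": time; "q": joint angles; "dq": joint speeds; "tau": joint torques, N m; "tool_pos": TCP position; "eef_rot": TCP orientation; "ft_force": force on the tool from outside, world axes, zero at the start; "wrist_torque": the same for the moment, N m; "width": finger opening in m.
Only numpy, scipy, OpenCV 4.12 (cv2) and the standard library are available. Lean on these libraries where they do the work, as an engineer would, in place of code of your own. Each camera call takes 0.05 s, during which the arm holds its last target. There are 200 camera calls.

TASK

Pack the service tray for the next job on the vacuum line: stand the blue-, green-, yellow- and black-capped parts upright in the tray, each in the bay whose mat has the colour of its cap. Set them down gently rather than dropping them, and leave the two red-capped look-alikes standing where they are.

Things in the scene. Friction and masses are not known exactly. Their poses are not given: they have to be found in the camera images.
- canister_blue: Blue-capped closed steel gas sample canister, 92 mm tall: round steel body 50 mm in diameter from 0 to 58 mm height (to be gripped there, e.g. 45 mm up), a shoulder, and a blue cap 32 mm in diameter from 70 to 92 mm. Stands upright on the table; origin: centre of the underside, z up. About 0.3 kg.
- adapter_green: Green-capped steel flange adapter, 66 mm tall: foot flange 54 mm in diameter and 9 mm thick, steel tube 38 mm in diameter, and a green cap 44 mm in diameter from 46 to 66 mm height (to be gripped there, e.g. 56 mm up). Stands upright on the table; origin: centre of the underside, z up. About 0.3 kg.
- gauge_yellow: Yellow-capped vacuum gauge head, 74 mm tall: steel foot 52 mm across, 7 mm thick; white square housing 42 x 42 mm from 22 to 62 mm height, sides along x and y (grip it across two sides, 46 mm up); yellow round cap 36 mm across on top. Small dark window on its -x side. Stands upright on the table; origin: centre of the underside, z up. About 0.2 kg.
- valve_black: Black-capped steel shut-off valve, 64 mm tall: square steel block 44 x 44 x 36 mm with a brass port on two sides, short brass stem, and a rigid black round cap 40 mm in diameter from 44 to 64 mm height (to be gripped there, e.g. 55 mm up; it does not turn). Stands upright on the table; origin: centre of the underside, z up. About 0.35 kg.
- canister_red: Look-alike to be left alone: red-capped closed steel gas sample canister, 92 mm tall: round steel body 50 mm in diameter from 0 to 58 mm height (to be gripped there, e.g. 45 mm up), a shoulder, and a red cap 32 mm in diameter from 70 to 92 mm. Stands upright on the table; origin: centre of the underside, z up.
- gauge_red: Look-alike to be left alone: red-capped vacuum gauge head, 74 mm tall: steel foot 52 mm across, 7 mm thick; white square housing 42 x 42 mm from 22 to 62 mm height, sides along x and y (grip it across two sides, 46 mm up); red round cap 36 mm across on top. Small dark window on its -x side. Stands upright on the table; origin: centre of the underside, z up.
- bay_blue: Tray bay with a blue mat, 78 x 78 x 3 mm. Origin: centre of the mat's underside, 4 mm above the table; parts stand 3 mm above it. x and y run along the bay's walls. The bays form one fixed aluminium tray, 172 x 172 mm: 2 x 2 bays 84 mm apart, 80 mm clear inside, walls 4 mm thick with tops 22 mm above the table. Which colour is where varies.
- bay_green: Tray bay with a green mat, 78 x 78 x 3 mm. Origin: centre of the mat's underside, 4 mm above the table; parts stand 3 mm above it. x and y run along the bay's walls. 
- bay_yellow: Tray bay with a yellow mat, 78 x 78 x 3 mm. Origin: centre of the mat's underside, 4 mm above the table; parts stand 3 mm above it. x and y run along the bay's walls. 
- bay_black: Tray bay with a black mat, 78 x 78 x 3 mm. Origin: centre of the mat's underside, 4 mm above the table; parts stand 3 mm above it. x and y run along the bay's walls. Clutter: an aluminium ring (52 mm wide, 12 high) and a brass tin (54 mm wide, 22 high) stand among the parts; all of these stand 80 mm or more apart, centre to centre.
Not all that is in view belongs to the job. What is shaped like the valve_black but purple is not meant. Leave any purple look-alike of the canister_blue alone.

How it is judged:
At the end, for the whole second after the job is handed in: Each of the four parts stands upright (within 0.1 rad) and at rest on the mat of its own colour (origin within 26 mm of the bay's centre, underside less than 4 mm above the mat's top); the red-capped canister and gauge are upright and within 30 mm of where they stood (horizontal distance between canister_blue and bay_blue below 0.026 m and z of canister_blue in the frame of bay_blue between -0.003 and 0.007 m and angle between each of canister_blue, adapter_green, gauge_yellow, valve_black, canister_red, gauge_red's own z axis and vertical below 0.1 rad and linear speed of each of canister_blue, adapter_green, gauge_yellow, valve_black below 0.02 m/s and angular speed of each of canister_blue, adapter_green, gauge_yellow, valve_black below 0.2 rad/s and horizontal distance between adapter_green and bay_green below 0.026 m and z of adapter_green in the frame of bay_green between -0.003 and 0.007 m and horizontal distance between gauge_yellow and bay_yellow below 0.026 m and z of gauge_yellow in the frame of bay_yellow between -0.003 and 0.007 m and horizontal distance between valve_black and bay_black below 0.026 m and z of valve_black in the frame of bay_black between -0.003 and 0.007 m and distance of each of canister_red, gauge_red from where it was at the start of the episode below 0.03 m); the robot touches nothing.
It fails at once if a part is dropped or thrown: it moves faster than 0.7 m/s with no finger touching it (a fall of about 25 mm) ((linear speed of canister_blue above 0.7 m/s and contact force between the fingers and canister_blue below 0.05 N) or (linear speed of adapter_green above 0.7 m/s and contact force between the fingers and adapter_green below 0.05 N) or (linear speed of gauge_yellow above 0.7 m/s and contact force between the fingers and gauge_yellow below 0.05 N) or (linear speed of valve_black above 0.7 m/s and contact force between the fingers and valve_black below 0.05 N)).
It fails at once if a red-capped look-alike is moved by more than 30 mm or knocked over (distance of any of canister_red, gauge_red from where it was at the start of the episode above 0.03 m or angle between any of canister_red, gauge_red's own z axis and vertical above 0.5 rad).
It also fails if it takes over 118 s, if anything falls off the work surface, if the arm or the gripper's body presses on something with over 40 N, if the wrist force passes 120 N, or if a joint passes its speed limit or range.

## Working session

There is one attempt and no reset: what is moved stays moved. The work goes in short steps, Python scripts to look and compute and a tool call to move; the robot and the scene stay as the last step left them, time stands still between calls to the robot, and variables do not carry over. Pictures are saved under pics/ and viewed, about 12 in all and at most 16, crops included, and the job is handed in when it is done.

Besides the shell and the picture viewer there is one more tool, called after ">>>" by a JSON object that holds its "api" and its "payload". drive_tool: Moves the arm, as the interface text tells. Its arguments: {"type":"object","properties":{"series":{"type":"array","items":{"type":"array","items":{"type":"array","items":{"type":"number"}}}},"hand":{"type":"number"},"squeeze":{"type":"number"}},"required":["series"]}

```bash
mkdir -p pics; cat > h.py <<'E'
import numpy as np, cv2
from station import robot
def world(s,u,v,z=None):
    ray=np.array([(u-s['cx'])/s['fx'],(v-s['cy'])/s['fy'],1.])
    R=np.array(s['R']);t=np.array(s['t'])
    if z is None: d=s['range_z'][int(round(v)),int(round(u))]; return R.T@(ray*d-t)
    c=-R.T@t; w=R.T@ray; return c+w*(z-c[2])/w[2]
def cloud(s):
    H,W=s['range_z'].shape; v,u=np.mgrid[:H,:W]; d=s['range_z']
    P=np.stack([(u-s['cx'])/s['fx']*d,(v-s['cy'])/s['fy']*d,d],-1)
    return (P-np.array(s['t']))@np.array(s['R'])
E
python3 - <<'E'
from h import *
for n in('scene','top'):
    s=robot.snapshot(n); cv2.imwrite(f'pics/{n}0.png',cv2.resize(s['frame'],(784,588)))
    print(n,s['fx'],s['R'],s['t'])
    for k in 'canister_blue adapter_green gauge_yellow valve_black canister_red gauge_red bay_blue bay_green bay_yellow bay_black'.split():
        print(k,[(np.round(r['extent']).astype(int).tolist(),round(r['p'],2)) for r in robot.search_frame(s,k)])
o=robot.observe();print(o)
E
```

```text
scene 459.2172594742316 [[ 0.7879472   0.61565012 -0.0106838 ]
 [ 0.46976829 -0.61227474 -0.63595393]
 [-0.39806653  0.4960792  -0.77165307]] [-0.4054899  -0.25724703  1.23986692]
canister_blue [([254, 149, 22, 41], 0.98), ([226, 174, 20, 40], 0.81), ([196, 290, 36, 38], 0.33)]
adapter_green [([269, 198, 29, 42], 0.83)]
gauge_yellow [([194, 213, 29, 36], 0.96)]
valve_black [([200, 293, 32, 35], 0.95), ([165, 333, 37, 42], 0.93)]
canister_red [([225, 228, 29, 44], 0.82)]
gauge_red [([313, 230, 28, 35], 0.58)]
bay_blue [([332, 160, 39, 30], 0.77)]
bay_green [([349, 140, 38, 28], 0.67), ([330, 159, 39, 27], 0.58)]
bay_yellow [([304, 146, 39, 26], 0.6)]
bay_black [([323, 129, 37, 22], 0.82), ([352, 143, 35, 26], 0.55)]
top 525.4283417770336 [[-0.02400296 -0.99960385 -0.01469689]
 [-0.99909033  0.02450377 -0.03490112]
 [ 0.03524742  0.01384579 -0.9992827 ]] [-0.03543201  0.54850185  1.21848795]
canister_blue [([239, 239, 27, 27], 0.88), ([280, 246, 18, 20], 0.58)]
adapter_green [([274, 193, 20, 22], 0.87)]
gauge_yellow [([324, 237, 27, 23], 0.6)]
valve_black [([376, 178, 30, 21], 0.85), (
[... 308 characters left out ...]
35], 0.76)]
{'t': 1.1, 'q': array([-1.26150541,  0.61488528, -0.01260442,  1.42337328,  0.00809319,
        1.10343063, -0.04039869]), 'dq': array([-1.00414919e-05,  1.75453791e-04, -1.09527329e-03, -3.96360287e-04,
       -1.62365414e-04,  2.38297210e-03,  1.17235784e-03]), 'tau': array([ 3.61957073e-04, -4.69123006e+01,  2.59189010e-01, -1.71345127e+01,
        9.94245027e-03,  1.51892473e-03, -3.57984106e-06]), 'tool_pos': array([0.21414887, 0.61368182, 0.19581565]), 'eef_rot': array([-0.40942517,  0.57653692,  0.40943103,  0.57649149]), 'ft_force': array([ 0.06738753, -0.84641888,  0.32528915]), 'wrist_torque': array([-0.00509375,  0.03123074, -0.0578056 ]), 'width': 0.08522189695431366}
```

```bash
python3 - <<'E'
from h import *
s=robot.snapshot('top'); np.savez('s0.npz',**{k:np.array(v) for k,v in s.items()})
f=s['frame']; c=f[110:310,110:470]; cv2.imwrite('pics/top1.png',cv2.resize(c,None,fx=2.2,fy=2.2,interpolation=cv2.INTER_CUBIC))
P=cloud(s); z=P[...,2]
# blobs of height
m=((z>0.035)&(z<0.12)&(s['range_z']>0)).astype(np.uint8)
n,l,st,ce=cv2.connectedComponentsWithStats(m)
for i in range(1,n):
    if st[i,4]<40: continue
    k=l==i; zt=np.percentile(z[k],95); top=k&(z>zt-0.006)
    q=P[top]; v,u=np.nonzero(top)
    print(st[i].tolist(),'ztop',round(zt,3),'xy',np.round((q[:,:2].max(0)+q[:,:2].min(0))/2,3),np.round(q[:,:2].mean(0),3),'bgr',np.median(f[top],0), 'size',np.round(np.ptp(q[:,:2],axis=0),3),'uv',u.mean().round(),v.mean().round())
for b,e in dict(blue=(176,173,38,40),green=(138,171,35,34),yellow=(175,211,29,37),black=(136,210,39,35)).items():
    print(b,np.round(world(s,e[0]+e[2]/2,e[1]+e[3]/2,0.007),3))
E
```

```text
[376, 34, 142, 66, 1269] ztop 0.105 xy [ 0.845 -0.41 ] [ 0.79  -0.408] bgr [75.  71.5 69.5] size [0.12  0.281] uv 446.0 91.0
[17, 39, 120, 50, 730] ztop 0.119 xy [0.87  0.399] [0.834 0.375] bgr [112. 109. 106.] size [0.097 0.245] uv 84.0 79.0
[219, 50, 62, 29, 1666] ztop 0.056 xy [0.881 0.019] [0.881 0.019] bgr [ 68.  70. 226.] size [0.059 0.138] uv 250.0 63.0
[271, 137, 25, 26, 380] ztop 0.078 xy [ 0.679 -0.053] [ 0.679 -0.053] bgr [ 73.  75. 234.] size [0.034 0.034] uv 283.0 148.0
[418, 171, 24, 23, 366] ztop 0.068 xy [ 0.599 -0.383] [ 0.599 -0.384] bgr [205.  89. 154.] size [0.036 0.039] uv 433.0 181.0
[378, 176, 24, 23, 352] ztop 0.068 xy [ 0.591 -0.293] [ 0.591 -0.292] bgr [71.  66.5 65. ] size [0.038 0.036] uv 392.0 186.0
[273, 190, 20, 20, 298] ztop 0.071 xy [ 0.566 -0.048] [ 0.566 -0.048] bgr [111. 193.  78.] size [0.042 0.042] uv 282.0 200.0
[326, 197, 23, 22, 399] ztop 0.095 xy [ 0.545 -0.17 ] [ 0.545 -0.17 ] bgr [ 78.  81. 238.] size [0.031 0.029] uv 339.0 207.0
[326, 236, 24, 23, 370] ztop 0.078 xy [ 0.456 -0.169] [ 0.457 -0.169] bgr [ 77. 238. 241.] size [0.033 0.034] uv 338.0 247.0
[240, 241, 23, 22, 399] ztop 0.095 xy [0.451 0.026] [0.451 0.026] bgr [236. 137.  78.] size [0.029 0.029] uv 250.0 252.0
[279, 244, 22, 22, 389] ztop 0.095 xy [ 0.442 -0.061] [ 0.442 -0.061] bgr [239. 141.  78.] size [0.029 0.028] uv 290.0 256.0
blue [0.589 0.158 0.007]
green [0.603 0.251 0.007]
yellow [0.504 0.172 0.007]
black [0.51  0.252 0.007]
```

View pics/top1.png

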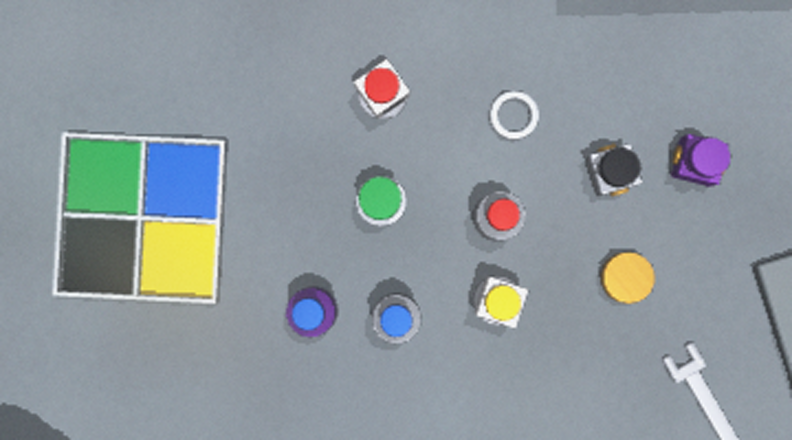

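View pics/scene0.png

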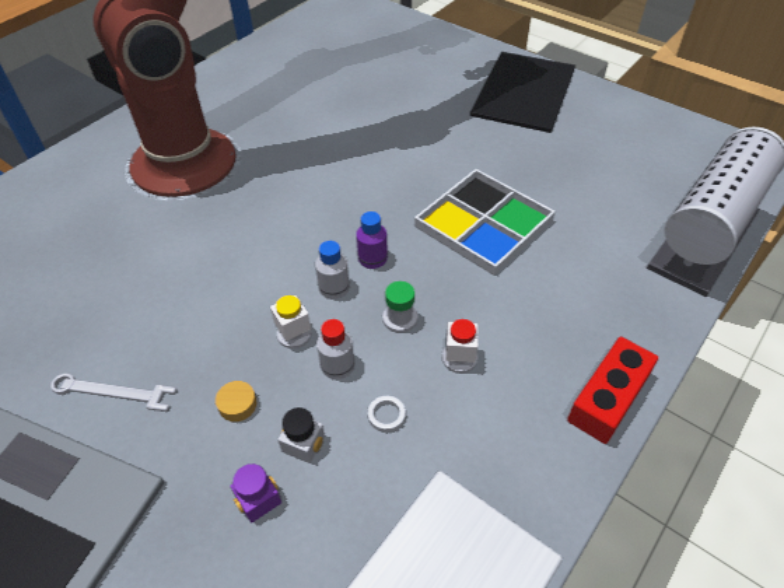

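```bash
cat >> h.py <<'E'
from scipy.spatial.transform import Rotation as Ro
def pose():
    o=robot.observe(); return np.array(o['tool_pos']),Ro.from_quat(o['eef_rot']),o
def plan(x,y,z,yaw=None):
    """shift (cm) and turn (deg) in tool axes to reach TCP xyz pointing down with jaw axis at world yaw (deg, mod 180)"""
    p,R,o=pose(); d=np.array([x,y,z])-p; M=R.as_matrix()
    cur=np.degrees(np.arctan2(M[1,2],M[0,2]))
    if yaw is None: yaw=cur
    dy=(yaw-cur+90)%180-90; a=np.radians(cur+dy); zt=np.array([np.cos(a),np.sin(a),0]); xt=np.array([0,0,-1.])
    T=Ro.from_matrix(np.stack([xt,np.cross(zt,xt),zt],1))
    rv=(R.inv()*T).as_rotvec(degrees=True)
    print('t',round(o['t'],2),'pos',np.round(p,4),'yaw',round(cur,1),'q7',round(o['q'][6],2),'w',round(o['width'],4),'tool shift cm',np.round(M.T@d*100,2),'len',round(np.linalg.norm(d)*100,1),'turn',np.round(rv,1),'if turned first',np.round(T.as_matrix().T@d*100,2))
E
python3 - <<'E'
from h import *
s=dict(np.load('s0.npz')); f=s['frame']; hsv=cv2.cvtColor(f,cv2.COLOR_BGR2HSV)
P=cloud(s)
roi=np.zeros(f.shape[:2],bool); roi[165:252,130:215]=1
for b,(lo,hi) in dict(blue=((100,120,60),(125,255,255)),green=((45,80,50),(85,255,255)),yellow=((20,120,100),(38,255,255)),black=((0,0,0),(179,90,80))).items():
    m=((cv2.inRange(hsv,lo,hi)>0)&roi).astype(np.uint8)
    n,l,st,ce=cv2.connectedComponentsWithStats(m); i=1+st[1:,4].argmax()
    r=cv2.minAreaRect(cv2.findContours((l==i).astype(np.uint8),0,1)[0][0])
    z=P[l==i][:,2]
    print(b,st[i].tolist(),ce[i].round(1),np.round(world(s,*r[0],0.007),4),np.round(r[1],1),r[2],'z',np.median(z).round(4))
# table height bias near
for u,v in((230,200),(300,170),(360,240)): print('table',world(s,u,v).round(4))
# housing white, gauge yellow & valve block by height
for nm,(cx,cy),zl in(('gauge',(0.457,-0.169),(0.045,0.068)),):
    k=(np.hypot(P[...,0]-cx,P[...,1]-cy)<0.035)&(P[...,2]>zl[0])
    r=cv2.minAreaRect(P[k][:,:2].astype(np.float32)); print(nm,r)
c=f[225:270,265:360]; 
c2=f[160:205,345:440]
cv2.imwrite('pics/crop1.png',cv2.resize(np.vstack([c,c2]),None,fx=6.6,fy=6.6,interpolation=cv2.INTER_CUBIC))
p,R,o=pose(); print(R.as_matrix().round(3))
plan(.442,-.061,.16,0)
E
```

```text
blue [176, 175, 34, 34, 1055] [192.3 191.6] [0.5925 0.1642 0.007 ] [32.1 32.9] 2.862405300140381 z 0.008
green [140, 173, 34, 35, 1064] [156.7 189.9] [0.5989 0.2481 0.007 ] [32.3 33.1] 2.8624050617218018 z 0.008
yellow [174, 211, 34, 34, 1050] [190.4 227.4] [0.5089 0.1702 0.007 ] [32.1 32.9] 3.1798300743103027 z 0.0079
black [138, 229, 16, 13, 116] [144.  236.6] [0.4935 0.276  0.007 ] [15. 12.] -0.0 z 0.0082
table [0.571  0.0763 0.0028]
table [ 0.6378 -0.0902  0.0008]
table [ 0.4698 -0.2263  0.0025]
gauge ((0.45666518807411194, -0.16873975098133087), (0.041919462382793427, 0.04194336012005806), 70.50883483886719)
[[-0.    -0.944  0.329]
 [ 0.     0.329  0.944]
 [-1.     0.     0.   ]]
t 1.15 pos [0.2142 0.6137 0.1958] yaw 70.8 q7 -0.04 w 0.0854 tool shift cm [  3.58 -43.74 -56.2 ] len 71.3 turn [70.8  0.  -0. ] if turned first [  3.58 -67.47  22.78]
```

View pics/crop1.png

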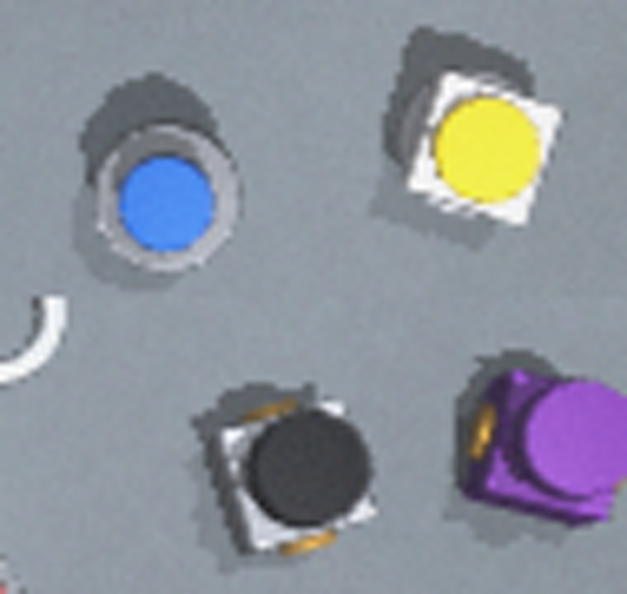

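>>> {"api": "drive_tool", "payload": {"series": [[[0, -2.4, -3.3, 0, 0, 0], [0, -2.4, -3.3, 0, 0, 0], [0, -2.4, -3.3, 0, 0, 0], [0, -2.4, -3.3, 0, 0, 0], [0, -2.4, -3.3, 0, 0, 0], [0, -2.4, -3.3, 0, 0, 0], [0, -2.4, -3.3, 0, 0, 0], [0, -2.4, -3.3, 0, 0, 0]]], "hand": 7, "squeeze": 40}}

```text
t: 1.82
tool_pos: [0.3063, 0.3037, 0.1917]
eef_rot: [-0.411, 0.571, 0.418, 0.574]
ft_force: [1.3, 0.2, 0.1]
width: 0.07
```

>>> {"api": "drive_tool", "payload": {"series": [[[0, -2.4, -3.3, 0, 0, 0], [0, -2.4, -3.3, 0, 0, 0], [0, -2.4, -3.3, 0, 0, 0], [0, -2.4, -3.3, 0, 0, 0], [0, -2.4, -3.3, 0, 0, 0], [0, -2.4, -3.3, 0, 0, 0], [0, -2.4, -3.3, 0, 0, 0], [0, -2.4, -3.3, 0, 0, 0]]]}}

```text
t: 2.48
tool_pos: [0.4083, -0.0139, 0.1917]
eef_rot: [-0.413, 0.566, 0.418, 0.578]
ft_force: [1.0, 1.0, 0.6]
width: 0.07
```

```bash
python3 -c "
from h import *
plan(.4567,-.1687,.15,70.5)"
```

```text
t 2.48 pos [ 0.4083 -0.0139  0.1917] yaw 72.0 q7 1.34 w 0.07 tool shift cm [  3.97  -9.37 -13.31] len 16.7 turn [1.5 1.  0.2] if turned first [  4.17  -9.73 -12.98]
```

>>> {"api": "drive_tool", "payload": {"series": [[[0.8, -2.0, -2.7, 1.5, 1, 0], [0.8, -2.0, -2.7, 0, 0, 0], [0.8, -2.0, -2.7, 0, 0, 0], [0.8, -2.0, -2.7, 0, 0, 0], [0.6, -1.5, -2.0, 0, 0, 0], [0, 0, 0, 0, 0, 0], [0, 0, 0, 0, 0, 0]]]}}

```text
t: 3.07
tool_pos: [0.4611, -0.1866, 0.1551]
eef_rot: [-0.409, 0.578, 0.397, 0.584]
ft_force: [-1.6, 0.2, 0.1]
width: 0.0699
```

```bash
python3 -c "
from h import *
plan(.4567,-.1687,.025,70.5)"
```

```text
t 3.07 pos [ 0.4611 -0.1866  0.1551] yaw 69.5 q7 1.69 w 0.0699 tool shift cm [12.98  1.26  1.56] len 13.1 turn [-1.  -0.2  1. ] if turned first [13.01  1.01  1.54]
```

>>> {"api": "drive_tool", "payload": {"series": [[[0, 1.0, 1.5, -1, 0, 1], [0, 0, 0, 0, 0, 0], [2.0, 0, 0, 0, 0, 0], [2.0, 0, 0, 0, 0, 0], [1, 0, 0, 0, 0, 0], [0, 0, 0, 0, 0, 0], [0, 0, 0, 0, 0, 0]]]}}

```text
t: 3.65
tool_pos: [0.4595, -0.1651, 0.1065]
eef_rot: [-0.413, 0.575, 0.408, 0.577]
ft_force: [0.2, -0.3, -0.1]
width: 0.0701
```

```bash
python3 -c "
from h import *
plan(.4567,-.1687,.025,70.5)"
```

```text
t 3.65 pos [ 0.4595 -0.1651  0.1065] yaw 71.0 q7 1.69 w 0.0701 tool shift cm [ 8.15  0.2  -0.43] len 8.2 turn [ 0.5 -0.1  0.4] if turned first [ 8.15  0.14 -0.44]
```

>>> {"api": "drive_tool", "payload": {"series": [[[0.5, 0.2, -0.4, 0.5, 0, 0.4], [1.5, 0, 0, 0, 0, 0], [1.5, 0, 0, 0, 0, 0], [1.5, 0, 0, 0, 0, 0], [1, 0, 0, 0, 0, 0], [0.5, 0, 0, 0, 0, 0], [0, 0, 0, 0, 0, 0], [0, 0, 0, 0, 0, 0]]]}}

```text
t: 4.32
tool_pos: [0.4615, -0.1709, 0.0448]
eef_rot: [-0.412, 0.575, 0.403, 0.58]
ft_force: [-1.0, -0.3, -0.3]
width: 0.0698
```

```bash
python3 -c "
from h import *
plan(.4567,-.1687,.025,70.5)
s=robot.snapshot('scene');f=s['frame'][150:300,130:330];cv2.imwrite('pics/g1.png',cv2.resize(f,None,fx=3,fy=3,interpolation=cv2.INTER_CUBIC))"
```

```text
t 4.32 pos [ 0.4615 -0.1709  0.0448] yaw 70.4 q7 1.73 w 0.0698 tool shift cm [1.98 0.56 0.05] len 2.1 turn [-0.1 -0.1  0.9] if turned first [1.98 0.53 0.04]
```

View pics/g1.png

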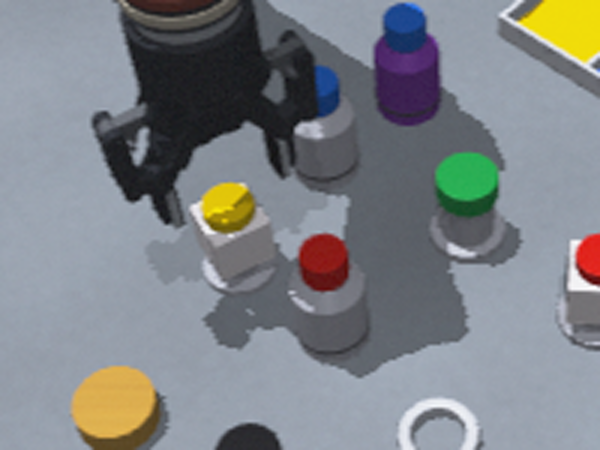

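```bash
python3 -c "
from h import *
s=robot.snapshot('scene')
R=np.array(s['R']);t=np.array(s['t'])
def pj(X):
    c=R@np.array(X)+t; return np.round((np.array([c[0]/c[2]*s['fx']+s['cx'],c[1]/c[2]*s['fy']+s['cy']])-[130,150])*3)
p,Q,o=pose();M=Q.as_matrix()
print('tcp',pj(p),'fingertips',[pj(p+M[:,2]*d-M[:,0]*.008) for d in(-.035,.035)],'capcentre',pj([.4567,-.1687,.074]))
for u,v in((208,219),(206,225),(187,222),(224,205)): print(world(s,u,v).round(3))
"
```

```text
tcp [236. 234.] fingertips [array([187., 249.]), array([280., 205.])] capcentre [227. 202.]
[ 0.464 -0.169  0.075]
[ 0.468 -0.181  0.07 ]
[ 0.457 -0.214  0.105]
[ 0.484 -0.139  0.104]
```

```bash
python3 -c "
from h import *
s=robot.snapshot('scene');P=cloud(s)
k=(abs(P[...,0]-.46)<.05)&(s['frame'].max(2)<75)&(P[...,2]>.03)&(P[...,2]<.2)
for nm,c in(('left',(P[...,1]<-.19)&(P[...,1]>-.26)),('right',(P[...,1]>-.15)&(P[...,1]<-.08))):
    q=P[k&c]; i=np.argsort(q[:,2])[:25]; print(nm,len(q)); print(q[i][::4].round(3))
plan(.4567,-.1687,.025,70.5)
f=s['frame'][180:260,160:260];cv2.imwrite('pics/g2.png',cv2.resize(f,None,fx=6,fy=6))
"
```

```text
left 702
[[ 0.452 -0.216  0.097]
 [ 0.452 -0.216  0.1  ]
 [ 0.452 -0.212  0.102]
 [ 0.458 -0.214  0.106]
 [ 0.451 -0.215  0.108]
 [ 0.454 -0.213  0.111]
 [ 0.451 -0.211  0.113]]
right 561
[[ 0.436 -0.086  0.032]
 [ 0.477 -0.14   0.094]
 [ 0.482 -0.142  0.096]
 [ 0.482 -0.132  0.099]
 [ 0.483 -0.127  0.101]
 [ 0.482 -0.141  0.101]
 [ 0.483 -0.133  0.103]]
t 4.47 pos [ 0.4618 -0.1708  0.0452] yaw 70.5 q7 1.73 w 0.0696 tool shift cm [2.01 0.58 0.03] len 2.1 turn [-0.  -0.1  0.9] if turned first [2.02 0.55 0.03]
```

View pics/g2.png

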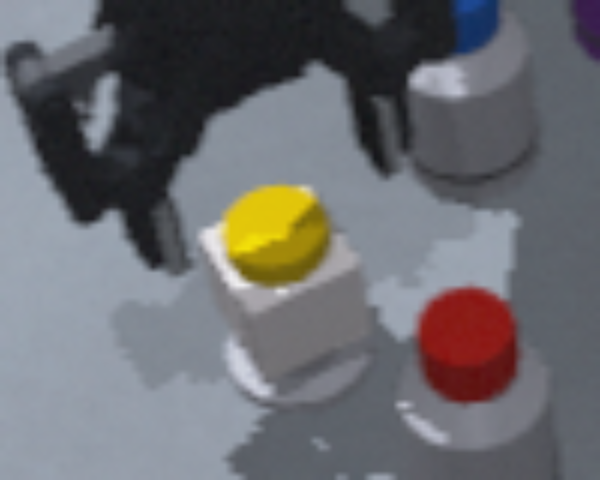

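```bash
python3 -c "
from h import *
s=robot.snapshot('scene')
R=np.array(s['R']);t=np.array(s['t'])
p,Q,o=pose();M=Q.as_matrix()
def pj(X):
    c=R@np.array(X)+t; return np.round(((np.array([c[0]/c[2]*s['fx']+s['cx'],c[1]/c[2]*s['fy']+s['cy']]))-[160,180])*6)
for h in(0,.01,.02,.03,.04,.05): print(h,[(pj(p+M[:,2]*d-M[:,0]*h)) for d in(-.035,-.045,.035,.045)])
s=robot.snapshot('top');P=cloud(s)
k=(abs(P[...,0]-.46)<.04)&(abs(P[...,1]+.17)<.08)&(s['range_z']>0); 
f=s['frame'][200:290,290:390];cv2.imwrite('pics/g3.png',cv2.resize(f,None,fx=6,fy=6)); print(P[k][:,2].max())
d=(s['frame'].max(2)<75)&k; q=P[d]; print(np.histogram(q[:,2],bins=np.arange(0,.4,.02)))
"
```

```text
0 [array([199., 333.]), array([172., 346.]), array([384., 244.]), array([409., 231.])]
0.01 [array([194., 315.]), array([167., 328.]), array([380., 225.]), array([406., 213.])]
0.02 [array([189., 296.]), array([161., 309.]), array([377., 207.]), array([403., 194.])]
0.03 [array([184., 277.]), array([156., 290.]), array([374., 188.]), array([400., 175.])]
0.04 [array([179., 258.]), array([151., 271.]), array([370., 168.]), array([397., 156.])]
0.05 [array([173., 239.]), array([145., 252.]), array([367., 148.]), array([393., 136.])]
0.5547161258344828
(array([ 0,  0,  0,  0,  0,  0, 14, 34, 10, 82,  5,  0,  0,  0,  0,  0,  0,
        0,  6]), array([0.  , 0.02, 0.04, 0.06, 0.08, 0.1 , 0.12, 0.14, 0.16, 0.18, 0.2 ,
       0.22, 0.24, 0.26, 0.28, 0.3 , 0.32, 0.34, 0.36, 0.38]))
```

>>> {"api": "drive_tool", "payload": {"series": [[[0.5, 0.5, 0, 0, 0, 0.9], [0.5, 0, 0, 0, 0, 0], [0.5, 0, 0, 0, 0, 0], [0, 0, 0, 0, 0, 0], [0, 0, 0, 0, 0, 0]]]}}

```text
t: 4.98
tool_pos: [0.4571, -0.1689, 0.0292]
eef_rot: [-0.408, 0.578, 0.408, 0.577]
ft_force: [-0.8, -1.0, 0.9]
width: 0.07
```

```bash
python3 -c "
from h import *
plan(.4567,-.1687,.025,70.5)
s=robot.snapshot('scene');f=s['frame'][180:260,160:260];cv2.imwrite('pics/g4.png',cv2.resize(f,None,fx=6,fy=6))
R=np.array(s['R']);t=np.array(s['t'])
p,Q,o=pose();M=Q.as_matrix()
def pj(X):
    c=R@np.array(X)+t; return np.round(((np.array([c[0]/c[2]*s['fx']+s['cx'],c[1]/c[2]*s['fy']+s['cy']]))-[160,180])*6)
for h in(0,.01,.02,.03,.04,.05): print(h,[(pj(p+M[:,2]*d-M[:,0]*h)) for d in(-.035,.035)])
"
```

```text
t 4.98 pos [ 0.4571 -0.1689  0.0292] yaw 70.5 q7 1.73 w 0.07 tool shift cm [0.42 0.04 0.  ] len 0.4 turn [-0.  -0.1 -0. ] if turned first [0.42 0.04 0.  ]
0 [array([200., 350.]), array([382., 262.])]
0.01 [array([196., 333.]), array([379., 244.])]
0.02 [array([191., 315.]), array([376., 226.])]
0.03 [array([186., 297.]), array([373., 208.])]
0.04 [array([181., 279.]), array([369., 189.])]
0.05 [array([176., 260.]), array([366., 171.])]
```

View pics/g4.png

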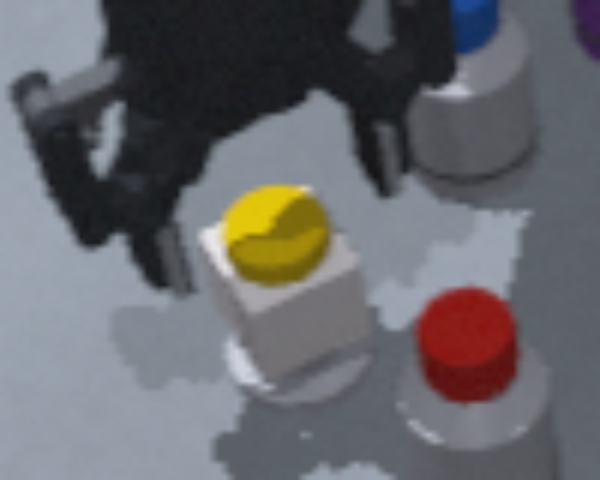

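```bash
python3 -c "
from h import *
s=robot.snapshot('scene');P=cloud(s)
for u,v in((185,280),(180,285),(175,260),(178,240),(388,180),(390,150),(380,170),(385,130),(275,220),(430,80),(80,230)):
    a=(160+u/6,180+v/6); print(u,v,world(s,int(a[0]),int(a[1])).round(3),s['frame'][int(a[1]),int(a[0])])
s=robot.snapshot('top');f=s['frame'][200:290,290:390];cv2.imwrite('pics/g3.png',cv2.resize(f,None,fx=6,fy=6))
R=np.array(s['R']);t=np.array(s['t']);p,Q,o=pose();M=Q.as_matrix()
for h in(.0,.07,.15):
  for d in(-.05,.0,.05):
    c=R@(p+M[:,2]*d-M[:,0]*h)+t; print(h,d,((np.array([c[0]/c[2]*s['fx']+s['cx'],c[1]/c[2]*s['fy']+s['cy']])-[290,200])*6).round())
"
```

```text
185 280 [ 0.454 -0.208  0.084] [92 85 81]
180 285 [ 0.454 -0.209  0.082] [90 84 81]
175 260 [ 0.456 -0.209  0.096] [89 85 81]
178 240 [ 0.455 -0.207  0.103] [73 69 67]
388 180 [ 0.48  -0.139  0.085] [60 57 55]
390 150 [ 0.48  -0.134  0.096] [86 80 76]
380 170 [ 0.478 -0.139  0.09 ] [32 30 31]
385 130 [ 0.481 -0.136  0.111] [96 90 87]
275 220 [ 0.454 -0.167  0.075] [ 10 159 187]
430 80 [ 0.486 -0.119  0.123] [31 26 26]
80 230 [ 0.446 -0.234  0.129] [32 32 26]
0.0 -0.05 [405. 319.]
0.0 0.0 [280. 278.]
0.0 0.05 [155. 237.]
0.07 -0.05 [429. 329.]
0.07 0.0 [296. 285.]
0.07 0.05 [164. 242.]
0.15 -0.05 [461. 342.]
0.15 0.0 [318. 295.]
0.15 0.05 [176. 248.]
```

View pics/g3.png

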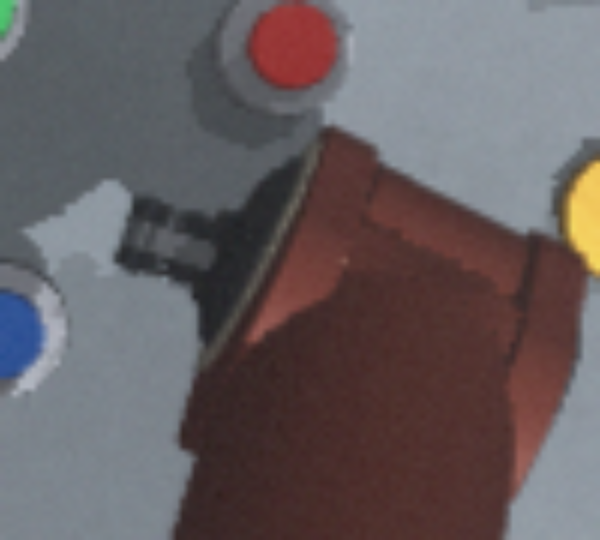

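>>> {"api": "drive_tool", "payload": {"series": [[[0.5, 0, 0, 0, 0, 0], [0.5, 0, 0, 0, 0, 0], [0.5, 0, 0, 0, 0, 0], [0, 0, 0, 0, 0, 0], [0, 0, 0, 0, 0, 0]]]}}

```text
t: 5.55
tool_pos: [0.4576, -0.1691, 0.0132]
eef_rot: [-0.409, 0.578, 0.407, 0.577]
ft_force: [0.4, -0.8, -1.0]
width: 0.0698
```

```bash
python3 -c "
from h import *
plan(.4567,-.1687,.0,70.5)
s=robot.snapshot('scene')
for u,v in((185,280),(188,290),(188,300),(190,310),(388,180),(388,190),(390,200),(390,210),(392,220)):
    a=(160+u/6,180+v/6); print(u,v,world(s,int(a[0]),int(a[1])).round(3),s['frame'][int(a[1]),int(a[0])])
"
```

```text
t 5.55 pos [ 0.4576 -0.1691  0.0132] yaw 70.5 q7 1.74 w 0.0698 tool shift cm [1.32 0.11 0.01] len 1.3 turn [-0.  -0.1  0.1] if turned first [1.32 0.1  0.01]
185 280 [ 0.455 -0.208  0.085] [91 84 83]
188 290 [ 0.455 -0.207  0.077] [76 71 69]
188 300 [ 0.454 -0.208  0.071] [92 87 83]
190 310 [ 0.453 -0.208  0.067] [91 86 84]
388 180 [ 0.48  -0.139  0.085] [60 57 54]
388 190 [ 0.48  -0.139  0.083] [50 47 44]
390 200 [ 0.481 -0.138  0.076] [76 70 67]
390 210 [ 0.479 -0.137  0.067] [72 68 67]
392 220 [ 0.481 -0.139  0.067] [60 58 55]
```

>>> {"api": "drive_tool", "payload": {"series": [[[0.5, 0.1, 0, 0, 0, 0], [0.4, 0, 0, 0, 0, 0], [0.3, 0, 0, 0, 0, 0], [0, 0, 0, 0, 0, 0], [0, 0, 0, 0, 0, 0]]]}}

```text
t: 6.02
tool_pos: [0.4566, -0.1688, -0.0001]
eef_rot: [-0.409, 0.577, 0.407, 0.577]
ft_force: [0.8, -0.2, 0.4]
width: 0.0702
```

```bash
python3 -c "
from h import *
plan(.4567,-.1687,.0,70.5)
s=robot.snapshot('scene')
R=np.array(s['R']);t=np.array(s['t'])
p,Q,o=pose();M=Q.as_matrix()
def pj(X):
    c=R@np.array(X)+t; return np.round(((np.array([c[0]/c[2]*s['fx']+s['cx'],c[1]/c[2]*s['fy']+s['cy']]))-[160,180])*6)
for h in(0,.01,.02,.03,.04,.05): print(h,[(pj(p+M[:,2]*d-M[:,1]*.011-M[:,0]*h)) for d in(-.035,.035)])
f=s['frame'][180:260,160:260];cv2.imwrite('pics/g5.png',cv2.resize(f,None,fx=6,fy=6))
"
```

```text
t 6.02 pos [ 4.566e-01 -1.688e-01 -1.000e-04] yaw 70.5 q7 1.74 w 0.0702 tool shift cm [-0.01 -0.01  0.01] len 0.0 turn [-0.  -0.1  0.1] if turned first [-0.01 -0.01  0.01]
0 [array([227., 420.]), array([405., 332.])]
0.01 [array([222., 404.]), array([402., 315.])]
0.02 [array([218., 387.]), array([399., 298.])]
0.03 [array([213., 370.]), array([396., 281.])]
0.04 [array([209., 353.]), array([393., 263.])]
0.05 [array([204., 335.]), array([390., 245.])]
```

View pics/g5.png

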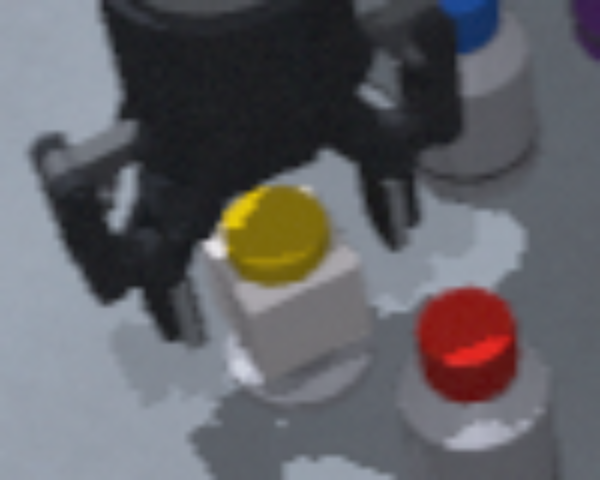

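>>> {"api": "drive_tool", "payload": {"series": [[[0.4, 0, 0, 0, 0, 0], [0.4, 0, 0, 0, 0, 0], [0.2, 0, 0, 0, 0, 0], [0, 0, 0, 0, 0, 0], [0, 0, 0, 0, 0, 0]]]}}

```text
t: 6.48
tool_pos: [0.4569, -0.1689, -0.0109]
eef_rot: [-0.409, 0.577, 0.407, 0.578]
ft_force: [-0.5, 0.4, -0.6]
width: 0.0699
```

>>> {"api": "drive_tool", "payload": {"series": [[[0, 0, 0, 0, 0, 0], [0, 0, 0, 0, 0, 0], [0, 0, 0, 0, 0, 0], [0, 0, 0, 0, 0, 0], [0, 0, 0, 0, 0, 0], [0, 0, 0, 0, 0, 0], [0, 0, 0, 0, 0, 0], [0, 0, 0, 0, 0, 0]]], "hand": 3.5, "squeeze": 40}}

```text
t: 7.15
tool_pos: [0.457, -0.169, -0.0108]
eef_rot: [-0.409, 0.577, 0.407, 0.578]
ft_force: [0.5, -0.2, -1.2]
width: 0.0412
```

```bash
python3 -c "
from h import *
plan(.5089,.1702,.06,None)
s=robot.snapshot('scene')
f=s['frame'][180:260,160:260];cv2.imwrite('pics/g6.png',cv2.resize(f,None,fx=6,fy=6))
"
```

```text
t 7.15 pos [ 0.457  -0.169  -0.0108] yaw 70.5 q7 1.75 w 0.0412 tool shift cm [-7.13  6.42 33.7 ] len 35.0 turn [ 0.  -0.1  0.1] if turned first [-7.08  6.44 33.7 ]
```

View pics/g6.png

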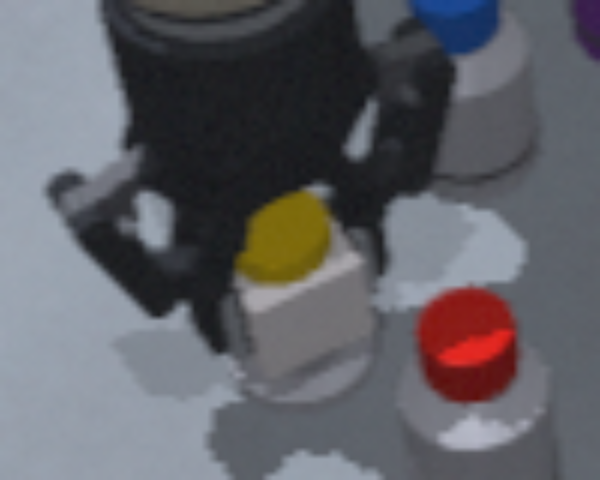

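>>> {"api": "drive_tool", "payload": {"series": [[[-0.5, 0, 0, 0, 0, 0], [-1.5, 0, 0, 0, 0, 0], [-2, 0, 0, 0, 0, 0], [-2, 0, 0, 0, 0, 0], [-2, 0, 0, 0, 0, 0], [-1.5, 0, 0, 0, 0, 0], [-0.5, 0, 0, 0, 0, 0], [0, 0, 0, 0, 0, 0]]]}}

```text
t: 7.87
tool_pos: [0.4537, -0.1675, 0.0932]
eef_rot: [-0.407, 0.579, 0.409, 0.576]
ft_force: [0.4, 0.0, -2.3]
width: 0.0415
```

```bash
python3 -c "
from h import *
plan(.5089,.1702,.12,None)"
```

```text
t 7.87 pos [ 0.4537 -0.1675  0.0932] yaw 70.5 q7 1.7 w 0.0415 tool shift cm [-2.67  6.09 33.67] len 34.3 turn [-0.  -0.  -0.3] if turned first [-2.68  6.08 33.67]
```

>>> {"api": "drive_tool", "payload": {"series": [[[-1, 0.3, 1, 0, 0, 0], [-1, 0.5, 2.5, 0, 0, 0], [-0.5, 0.7, 3.5, 0, 0, 0], [0, 0.7, 4, 0, 0, 0], [0, 0.7, 4, 0, 0, 0], [0, 0.7, 4, 0, 0, 0], [0, 0.7, 4, 0, 0, 0], [0, 0.6, 3, 0, 0, 0]]]}}

```text
t: 8.53
tool_pos: [0.4932, 0.092, 0.1121]
eef_rot: [-0.399, 0.588, 0.402, 0.577]
ft_force: [0.7, 0.0, -1.5]
width: 0.0418
```

>>> {"api": "drive_tool", "payload": {"series": [[[0, 0.4, 2, 0, 0, 0], [0, 0.2, 1, 0, 0, 0], [0, 0.1, 0.5, 0, 0, 0], [0, 0, 0, 0, 0, 0], [0, 0, 0, 0, 0, 0]]]}}

```text
t: 8.95
tool_pos: [0.4954, 0.1376, 0.1065]
eef_rot: [-0.401, 0.588, 0.409, 0.571]
ft_force: [-0.1, -0.4, -1.7]
width: 0.0414
```

```bash
python3 -c "
from h import *
plan(.5089,.1702,.03,None)"
```

```text
t 8.95 pos [0.4954 0.1376 0.1065] yaw 69.9 q7 1.08 w 0.0414 tool shift cm [ 7.6  -0.31  3.62] len 8.4 turn [-0.  -0.7 -1.2] if turned first [ 7.65 -0.15  3.52]
```

>>> {"api": "drive_tool", "payload": {"series": [[[0, -0.1, 1.5, 0, -0.7, -1.2], [0.5, 0, 1.2, 0, 0, 0], [1.5, 0, 0.6, 0, 0, 0], [1.5, 0, 0.2, 0, 0, 0], [1.5, 0, 0, 0, 0, 0], [1.0, 0, 0, 0, 0, 0], [0, 0, 0, 0, 0, 0], [0, 0, 0, 0, 0, 0]]]}}

```text
t: 9.62
tool_pos: [0.5136, 0.1665, 0.0436]
eef_rot: [-0.402, 0.581, 0.399, 0.584]
ft_force: [0.1, 0.5, -1.3]
width: 0.0418
```

```bash
python3 -c "
from h import *
plan(.5089,.1702,-.003,None)"
```

```text
t 9.62 pos [0.5136 0.1665 0.0436] yaw 69.0 q7 1.05 w 0.0418 tool shift cm [4.66 0.61 0.17] len 4.7 turn [-0.   0.1  0.4] if turned first [4.66 0.57 0.17]
```

>>> {"api": "drive_tool", "payload": {"series": [[[0.3, 0.6, 0.2, 0, 0, 0.4], [1, 0, 0, 0, 0, 0], [1, 0, 0, 0, 0, 0], [0.8, 0, 0, 0, 0, 0], [0.4, 0, 0, 0, 0, 0], [0.1, 0, 0, 0, 0, 0], [0, 0, 0, 0, 0, 0]]]}}

```text
t: 10.2
tool_pos: [0.5104, 0.1711, 0.0056]
eef_rot: [-0.4, 0.581, 0.4, 0.585]
ft_force: [-0.0, -0.5, -2.0]
width: 0.0414
```

```bash
python3 -c "
from h import *
plan(.5089,.1702,-.003,None)"
```

```text
t 10.2 pos [0.5104 0.1711 0.0056] yaw 68.9 q7 1.06 w 0.0414 tool shift cm [ 0.86  0.11 -0.14] len 0.9 turn [-0.   0.2  0.2] if turned first [ 0.86  0.11 -0.14]
```

>>> {"api": "drive_tool", "payload": {"series": [[[0.3, 0, 0, 0, 0, 0], [0.2, 0, 0, 0, 0, 0], [0.2, 0, 0, 0, 0, 0], [0.1, 0, 0, 0, 0, 0], [0, 0, 0, 0, 0, 0]]]}}

```text
t: 10.62
tool_pos: [0.5113, 0.1711, -0.0026]
eef_rot: [-0.4, 0.581, 0.4, 0.585]
ft_force: [0.1, 0.5, -2.2]
width: 0.0414
```

```bash
python3 -c "
from h import *
plan(.5089,.1702,-.003,None)"
```

```text
t 10.62 pos [ 0.5113  0.1711 -0.0026] yaw 68.9 q7 1.06 w 0.0414 tool shift cm [ 0.04  0.19 -0.17] len 0.3 turn [-0.   0.3  0.3] if turned first [ 0.04  0.19 -0.17]
```

>>> {"api": "drive_tool", "payload": {"series": [[[0.1, 0, 0, 0, 0, 0], [0, 0, 0, 0, 0, 0], [0, 0, 0, 0, 0, 0]]]}}

```text
t: 10.87
tool_pos: [0.5116, 0.1712, -0.0034]
eef_rot: [-0.4, 0.581, 0.399, 0.586]
ft_force: [0.7, 0.1, -1.6]
width: 0.0413
```

>>> {"api": "drive_tool", "payload": {"series": [[[0, 0, 0, 0, 0, 0], [0, 0, 0, 0, 0, 0], [0, 0, 0, 0, 0, 0], [0, 0, 0, 0, 0, 0], [0, 0, 0, 0, 0, 0], [0, 0, 0, 0, 0, 0]]], "hand": 6.5}}

```text
t: 11.37
tool_pos: [0.5133, 0.1717, -0.0019]
eef_rot: [-0.401, 0.579, 0.399, 0.587]
ft_force: [-0.3, 1.1, -0.5]
width: 0.0652
```

>>> {"api": "drive_tool", "payload": {"series": [[[-0.5, 0, 0, 0, 0, 0], [-1.5, 0, 0, 0, 0, 0], [-2.5, 0, 0, 0, 0, 0], [-2.5, 0, 0, 0, 0, 0], [-2.5, 0, 0, 0, 0, 0], [-1.5, 0, 0, 0, 0, 0], [0, 0, 0, 0, 0, 0], [0, 0, 0, 0, 0, 0]]]}}

```text
t: 12.03
tool_pos: [0.5112, 0.1707, 0.114]
eef_rot: [-0.4, 0.58, 0.399, 0.586]
ft_force: [0.6, -0.9, -0.5]
width: 0.0649
```

```bash
python3 -c "
from h import *
plan(.591,-.2925,.1,70.5)
s=robot.snapshot('top');P=cloud(s);f=s['frame']
k=(np.hypot(P[...,0]-.509,P[...,1]-.17)<.035)&(P[...,2]>.076)&(P[...,2]<.095)
v,u=np.nonzero(k);print(k.sum(),P[k].mean(0).round(3) if k.any() else '',u.mean(),v.mean())
"
```

```text
t 12.03 pos [0.5112 0.1707 0.114 ] yaw 68.9 q7 1.02 w 0.0649 tool shift cm [  1.3  -24.15 -40.33] len 47.0 turn [-1.6  0.4  0.4] if turned first [  1.4  -22.99 -41.  ]
38 [0.522 0.164 0.082] 186.5 221.21052631578948
```

>>> {"api": "drive_tool", "payload": {"series": [[[0, -1.1, -2, -1.6, 0.4, 0.4], [0, -1.7, -3, 0, 0, 0], [0, -2, -3.6, 0, 0, 0], [0, -2, -3.6, 0, 0, 0], [0, -2, -3.6, 0, 0, 0], [0, -2, -3.6, 0, 0, 0], [0, -2, -3.6, 0, 0, 0], [0, -2, -3.6, 0, 0, 0]]], "hand": 6.5}}

```text
t: 12.75
tool_pos: [0.5592, -0.1208, 0.1001]
eef_rot: [-0.409, 0.575, 0.424, 0.567]
ft_force: [0.4, 0.6, -1.2]
width: 0.0653
```

>>> {"api": "drive_tool", "payload": {"series": [[[0, -2, -3.6, 0, 0, 0], [0, -1.7, -3, 0, 0, 0], [0, -1.4, -2.5, 0, 0, 0], [0, -0.8, -1.5, 0, 0, 0], [0, -0.5, -1, 0, 0, 0], [0, 0, 0, 0, 0, 0], [0, 0, 0, 0, 0, 0]]]}}

```text
t: 13.33
tool_pos: [0.5756, -0.2697, 0.0858]
eef_rot: [-0.4, 0.585, 0.422, 0.565]
ft_force: [0.2, -0.3, -0.4]
width: 0.0652
```

```bash
python3 -c "
from h import *
plan(.591,-.2925,.06,70.5)
s=robot.snapshot('top');P=cloud(s);f=s['frame']
k=(np.hypot(P[...,0]-.509,P[...,1]-.17)<.035)&(P[...,2]>.076)&(P[...,2]<.095)
v,u=np.nonzero(k);print(k.sum(),P[k].mean(0).round(3) if k.any() else '',u.mean(),v.mean())
"
```

```text
t 13.33 pos [ 0.5756 -0.2697  0.0858] yaw 71.2 q7 1.77 w 0.0652 tool shift cm [ 2.49 -2.3  -1.65] len 3.8 turn [ 0.7 -0.3 -2.4] if turned first [ 2.58 -2.21 -1.64]
200 [0.512 0.171 0.082] 183.585 225.895
```

>>> {"api": "drive_tool", "payload": {"series": [[[0, -1.2, -1, 0.7, -0.3, -2.4], [0.3, -0.8, -0.5, 0, 0, 0], [0.5, 0, 0, 0, 0, 0], [1, 0, 0, 0, 0, 0], [0.5, 0, 0, 0, 0, 0], [0, 0, 0, 0, 0, 0], [0, 0, 0, 0, 0, 0]]]}}

```text
t: 13.97
tool_pos: [0.5918, -0.2757, 0.0581]
eef_rot: [-0.408, 0.573, 0.417, 0.575]
ft_force: [0.3, 0.1, -0.2]
width: 0.065
```

```bash
python3 -c "
from h import *
plan(.591,-.2925,.0,70.5)"
```

```text
t 13.97 pos [ 0.5918 -0.2757  0.0581] yaw 71.4 q7 1.79 w 0.065 tool shift cm [ 5.79 -0.51 -1.67] len 6.1 turn [ 0.9  0.5 -0.5] if turned first [ 5.81 -0.49 -1.61]
```

>>> {"api": "drive_tool", "payload": {"series": [[[0.3, -0.5, -1.6, 0.9, 0.5, -0.5], [0, 0, 0, 0, 0, 0], [0.7, 0, 0, 0, 0, 0], [0.7, 0, 0, 0, 0, 0], [0, 0, 0, 0, 0, 0], [0, 0, 0, 0, 0, 0]]]}}

```text
t: 14.47
tool_pos: [0.5914, -0.294, 0.0393]
eef_rot: [-0.408, 0.578, 0.407, 0.578]
ft_force: [1.1, -0.0, 0.3]
width: 0.065
```

```bash
python3 -c "
from h import *
plan(.591,-.2925,.0,70.5)"
```

```text
t 14.47 pos [ 0.5914 -0.294   0.0393] yaw 70.4 q7 1.8 w 0.065 tool shift cm [3.93 0.1  0.13] len 3.9 turn [-0.1 -0.   0.1] if turned first [3.93 0.09 0.13]
```

>>> {"api": "drive_tool", "payload": {"series": [[[0.8, 0.1, 0.1, 0, 0, 0], [1, 0, 0, 0, 0, 0], [1, 0, 0, 0, 0, 0], [0.6, 0, 0, 0, 0, 0], [0.3, 0, 0, 0, 0, 0], [0, 0, 0, 0, 0, 0], [0, 0, 0, 0, 0, 0]]]}}

```text
t: 15.05
tool_pos: [0.5902, -0.2915, -0.003]
eef_rot: [-0.408, 0.578, 0.408, 0.577]
ft_force: [-0.9, 0.0, -0.2]
width: 0.0654
```

```bash
python3 -c "
from h import *
plan(.591,-.2925,.0,70.5)
s=robot.snapshot('scene');f=s['frame'][255:355,150:275];cv2.imwrite('pics/v1.png',cv2.resize(f,None,fx=6,fy=6))"
```

```text
t 15.05 pos [ 0.5902 -0.2915 -0.003 ] yaw 70.5 q7 1.81 w 0.0654 tool shift cm [-0.3  -0.1  -0.07] len 0.3 turn [-0.  0. -0.] if turned first [-0.3  -0.1  -0.07]
```

View pics/v1.png

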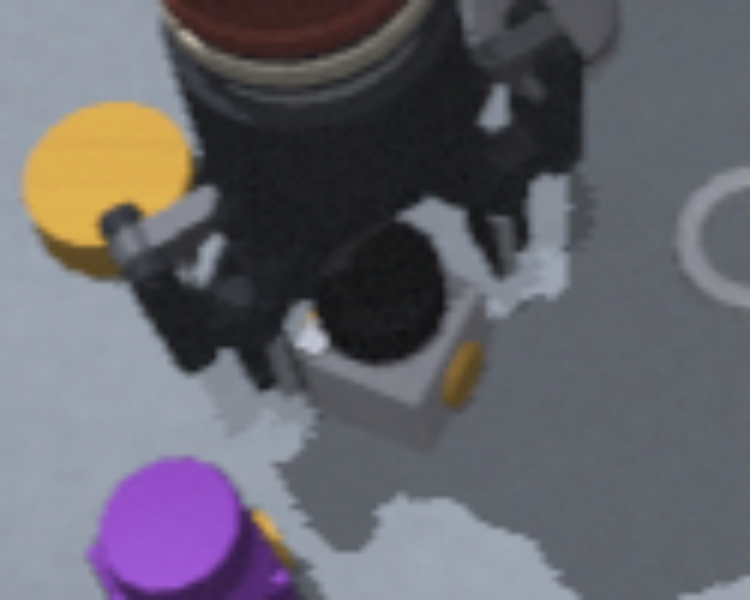

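>>> {"api": "drive_tool", "payload": {"series": [[[0, 0, 0, 0, 0, 0], [0, 0, 0, 0, 0, 0], [0, 0, 0, 0, 0, 0], [0, 0, 0, 0, 0, 0], [0, 0, 0, 0, 0, 0], [0, 0, 0, 0, 0, 0], [0, 0, 0, 0, 0, 0], [0, 0, 0, 0, 0, 0]]], "hand": 3.2, "squeeze": 60}}

```text
t: 15.77
tool_pos: [0.5908, -0.2929, -0.0004]
eef_rot: [-0.409, 0.578, 0.407, 0.578]
ft_force: [-0.2, -0.6, -0.5]
width: 0.0387
```

>>> {"api": "drive_tool", "payload": {"series": [[[-0.5, 0, 0, 0, 0, 0], [-1.5, 0, 0, 0, 0, 0], [-2.5, 0, 0, 0, 0, 0], [-2.5, 0, 0, 0, 0, 0], [-2.5, 0, 0, 0, 0, 0], [-1.5, 0, 0, 0, 0, 0], [-0.5, 0, 0, 0, 0, 0], [0, 0, 0, 0, 0, 0]]]}}

```text
t: 16.43
tool_pos: [0.5876, -0.29, 0.1161]
eef_rot: [-0.405, 0.579, 0.411, 0.576]
ft_force: [-0.7, 0.5, -3.6]
width: 0.0387
```

```bash
python3 -c "
from h import *
plan(.5153,.2541,.12,70.5)"
```

```text
t 16.43 pos [ 0.5876 -0.29    0.1161] yaw 70.5 q7 1.78 w 0.0387 tool shift cm [-0.1  25.   48.86] len 54.9 turn [-0.   0.1 -0.5] if turned first [-0.39 24.97 48.87]
```

>>> {"api": "drive_tool", "payload": {"series": [[[-0.3, 0.7, 1.5, 0, 0, 0], [-0.3, 1.3, 2.5, 0, 0, 0], [-0.2, 1.8, 3.5, 0, 0, 0], [-0.2, 1.8, 3.5, 0, 0, 0], [-0.2, 1.8, 3.5, 0, 0, 0], [-0.2, 1.8, 3.5, 0, 0, 0], [-0.2, 1.8, 3.5, 0, 0, 0], [-0.2, 1.8, 3.5, 0, 0, 0]]]}}

```text
t: 17.1
tool_pos: [0.5421, -0.0117, 0.1248]
eef_rot: [-0.397, 0.59, 0.406, 0.574]
ft_force: [0.6, 1.1, -2.2]
width: 0.0385
```

>>> {"api": "drive_tool", "payload": {"series": [[[-0.2, 1.8, 3.5, 0, 0, 0], [-0.2, 1.8, 3.5, 0, 0, 0], [-0.1, 1.8, 3.5, 0, 0, 0], [0, 1.5, 3, 0, 0, 0], [0, 1.3, 2.5, 0, 0, 0], [0, 0.8, 1.5, 0, 0, 0], [0, 0.4, 0.8, 0, 0, 0], [0, 0, 0, 0, 0, 0]]]}}

```text
t: 17.77
tool_pos: [0.5003, 0.2207, 0.1211]
eef_rot: [-0.398, 0.59, 0.42, 0.563]
ft_force: [0.2, -0.8, -3.6]
width: 0.0385
```

```bash
python3 -c "
from h import *
plan(.5153,.2541,.05,70.5)"
```

```text
t 17.77 pos [0.5003 0.2207 0.1211] yaw 70.7 q7 0.95 w 0.0385 tool shift cm [ 7.04 -0.65  3.74] len 8.0 turn [ 0.2 -0.7 -2.7] if turned first [ 7.11 -0.3   3.65]
```

>>> {"api": "drive_tool", "payload": {"series": [[[0, -0.2, 1.2, 0.2, -0.7, -2.7], [0, -0.1, 1.2, 0, 0, 0], [0, 0, 0.8, 0, 0, 0], [0, 0, 0.2, 0, 0, 0], [0, 0, 0, 0, 0, 0], [0, 0, 0, 0, 0, 0]]]}}

```text
t: 18.27
tool_pos: [0.5151, 0.2451, 0.118]
eef_rot: [-0.407, 0.583, 0.404, 0.576]
ft_force: [-0.8, 0.0, -3.1]
width: 0.0384
```

```bash
python3 -c "
from h import *
plan(.5153,.2541,.05,70.5)"
```

```text
t 18.27 pos [0.5151 0.2451 0.118 ] yaw 70.1 q7 0.89 w 0.0384 tool shift cm [6.79 0.27 0.92] len 6.9 turn [-0.4 -0.6 -0.1] if turned first [6.8  0.28 0.85]
```

>>> {"api": "drive_tool", "payload": {"series": [[[0.5, 0.3, 0.9, -0.4, -0.6, 0], [1.5, 0, 0, 0, 0, 0], [2, 0, 0, 0, 0, 0], [2, 0, 0, 0, 0, 0], [1.5, 0, 0, 0, 0, 0], [1, 0, 0, 0, 0, 0], [0, 0, 0, 0, 0, 0], [0, 0, 0, 0, 0, 0]]]}}

```text
t: 18.93
tool_pos: [0.5195, 0.2521, 0.0295]
eef_rot: [-0.405, 0.578, 0.406, 0.581]
ft_force: [-1.1, -0.7, -2.9]
width: 0.0383
```

```bash
python3 -c "
from h import *
plan(.5153,.2541,.0076,70.5)"
```

```text
t 18.93 pos [0.5195 0.2521 0.0295] yaw 70.0 q7 0.92 w 0.0383 tool shift cm [2.19 0.47 0.03] len 2.2 turn [-0.5  0.3  0.1] if turned first [2.19 0.46 0.05]
```

>>> {"api": "drive_tool", "payload": {"series": [[[0.5, 0.5, 0, 0, 0, 0], [0.6, 0, 0, 0, 0, 0], [0.5, 0, 0, 0, 0, 0], [0.2, 0, 0, 0, 0, 0], [0, 0, 0, 0, 0, 0], [0, 0, 0, 0, 0, 0]]]}}

```text
t: 19.43
tool_pos: [0.5167, 0.2553, 0.0128]
eef_rot: [-0.405, 0.576, 0.406, 0.583]
ft_force: [0.1, -0.2, -2.5]
width: 0.0386
```

```bash
python3 -c "
from h import *
plan(.5153,.2541,.0076,70.5)"
```

```text
t 19.43 pos [0.5167 0.2553 0.0128] yaw 70.0 q7 0.92 w 0.0386 tool shift cm [ 0.52  0.1  -0.16] len 0.6 turn [-0.5  0.5  0.3] if turned first [ 0.52  0.1  -0.16]
```

>>> {"api": "drive_tool", "payload": {"series": [[[0.3, 0, 0, 0, 0.5, 0.3], [0.2, 0, 0, 0, 0, 0], [0.1, 0, 0, 0, 0, 0], [0, 0, 0, 0, 0, 0], [0, 0, 0, 0, 0, 0]]]}}

```text
t: 19.85
tool_pos: [0.5178, 0.2557, 0.007]
eef_rot: [-0.406, 0.579, 0.406, 0.58]
ft_force: [-0.7, -0.3, -2.1]
width: 0.0385
```

>>> {"api": "drive_tool", "payload": {"series": [[[0, 0, 0, 0, 0, 0], [0, 0, 0, 0, 0, 0], [0, 0, 0, 0, 0, 0], [0, 0, 0, 0, 0, 0], [0, 0, 0, 0, 0, 0], [0, 0, 0, 0, 0, 0]]], "hand": 6}}

```text
t: 20.35
tool_pos: [0.5204, 0.2567, 0.0095]
eef_rot: [-0.406, 0.577, 0.405, 0.582]
ft_force: [0.4, 0.3, -1.2]
width: 0.0601
```

>>> {"api": "drive_tool", "payload": {"series": [[[-0.5, 0, 0, 0, 0, 0], [-1.5, 0, 0, 0, 0, 0], [-2.5, 0, 0, 0, 0, 0], [-2.5, 0, 0, 0, 0, 0], [-2.5, 0, 0, 0, 0, 0], [-1.5, 0, 0, 0, 0, 0], [0, 0, 0, 0, 0, 0], [0, 0, 0, 0, 0, 0]]]}}

```text
t: 21.02
tool_pos: [0.519, 0.2557, 0.1256]
eef_rot: [-0.406, 0.577, 0.405, 0.581]
ft_force: [-0.3, -0.2, -1.3]
width: 0.0601
```

```bash
python3 -c "
from h import *
plan(.566,-.048,.1,70.5)"
```

```text
t 21.02 pos [0.519  0.2557 0.1256] yaw 69.9 q7 0.88 w 0.0601 tool shift cm [  2.5  -14.82 -26.93] len 30.8 turn [-0.6  0.3  0.2] if turned first [  2.56 -14.57 -27.06]
```

>>> {"api": "drive_tool", "payload": {"series": [[[0, -0.8, -1.5, -0.6, 0, 0], [0, -1.6, -3, 0, 0, 0], [0, -1.9, -3.6, 0, 0, 0], [0, -1.9, -3.6, 0, 0, 0], [0, -1.9, -3.6, 0, 0, 0], [0, -1.9, -3.6, 0, 0, 0], [0, -1.6, -3, 0, 0, 0], [0, -1.0, -1.8, 0, 0, 0]]], "hand": 7}}

```text
t: 21.68
tool_pos: [0.5554, -0.0083, 0.1134]
eef_rot: [-0.41, 0.574, 0.419, 0.571]
ft_force: [-0.4, 0.2, -0.1]
width: 0.07
```

>>> {"api": "drive_tool", "payload": {"series": [[[0, -0.4, -0.8, 0, 0, 0], [0, 0, 0, 0, 0, 0], [0, 0, 0, 0, 0, 0]]]}}

```text
t: 21.93
tool_pos: [0.5546, -0.025, 0.11]
eef_rot: [-0.407, 0.579, 0.416, 0.571]
ft_force: [-0.1, 0.7, 0.6]
width: 0.07
```

```bash
python3 -c "
from h import *
plan(.566,-.048,.06,70.5)
s=robot.snapshot('top');P=cloud(s)
for c in((.512,.171),(.5153,.2541)):
    k=(np.hypot(P[...,0]-c[0],P[...,1]-c[1])<.035)&(P[...,2]>.062)&(P[...,2]<.095)
    print(k.sum(),((P[k].max(0)+P[k].min(0))/2).round(3),P[k].mean(0).round(3))
"
```

```text
t 21.93 pos [ 0.5546 -0.025   0.11  ] yaw 71.1 q7 1.4 w 0.07 tool shift cm [ 4.97 -1.91 -1.8 ] len 5.6 turn [ 0.6 -0.1 -1. ] if turned first [ 5.   -1.85 -1.78]
365 [0.512 0.172 0.075] [0.512 0.169 0.076]
259 [0.517 0.256 0.07 ] [0.518 0.254 0.072]
```

>>> {"api": "drive_tool", "payload": {"series": [[[0, -1.1, -1, 0.6, 0, -1], [0.5, -0.8, -0.8, 0, 0, 0], [1, 0, 0, 0, 0, 0], [1.5, 0, 0, 0, 0, 0], [1, 0, 0, 0, 0, 0], [0, 0, 0, 0, 0, 0], [0, 0, 0, 0, 0, 0]]]}}

```text
t: 22.57
tool_pos: [0.5682, -0.0396, 0.0652]
eef_rot: [-0.412, 0.573, 0.413, 0.575]
ft_force: [0.0, -0.1, 0.7]
width: 0.0702
```

```bash
python3 -c "
from h import *
plan(.566,-.048,.0,70.5)"
```

```text
t 22.57 pos [ 0.5682 -0.0396  0.0652] yaw 71.4 q7 1.44 w 0.0702 tool shift cm [ 6.52 -0.06 -0.89] len 6.6 turn [ 0.9  0.2 -0. ] if turned first [ 6.52 -0.07 -0.87]
```

>>> {"api": "drive_tool", "payload": {"series": [[[0.3, -0.1, -0.9, 0.9, 0, 0], [0.3, 0, 0, 0, 0, 0], [1, 0, 0, 0, 0, 0], [1, 0, 0, 0, 0, 0], [0.5, 0, 0, 0, 0, 0], [0, 0, 0, 0, 0, 0], [0, 0, 0, 0, 0, 0]]]}}

```text
t: 23.15
tool_pos: [0.5667, -0.0487, 0.0316]
eef_rot: [-0.407, 0.576, 0.408, 0.579]
ft_force: [-0.9, 0.1, 0.5]
width: 0.0697
```

```bash
python3 -c "
from h import *
plan(.566,-.048,.0,70.5)"
```

```text
t 23.15 pos [ 0.5667 -0.0487  0.0316] yaw 70.4 q7 1.45 w 0.0697 tool shift cm [3.16 0.09 0.03] len 3.2 turn [-0.1  0.2  0. ] if turned first [3.16 0.09 0.04]
```

>>> {"api": "drive_tool", "payload": {"series": [[[0.8, 0.1, 0, 0, 0.2, 0], [1, 0, 0, 0, 0, 0], [0.8, 0, 0, 0, 0, 0], [0.4, 0, 0, 0, 0, 0], [0, 0, 0, 0, 0, 0], [0, 0, 0, 0, 0, 0]]]}}

```text
t: 23.65
tool_pos: [0.5658, -0.0477, -0.0019]
eef_rot: [-0.408, 0.577, 0.408, 0.578]
ft_force: [-0.5, 0.8, 0.0]
width: 0.0698
```

>>> {"api": "drive_tool", "payload": {"series": [[[0, 0, 0, 0, 0, 0], [0, 0, 0, 0, 0, 0], [0, 0, 0, 0, 0, 0], [0, 0, 0, 0, 0, 0], [0, 0, 0, 0, 0, 0], [0, 0, 0, 0, 0, 0], [0, 0, 0, 0, 0, 0], [0, 0, 0, 0, 0, 0]]], "hand": 3.6, "squeeze": 60}}

```text
t: 24.32
tool_pos: [0.5659, -0.048, -0.0016]
eef_rot: [-0.408, 0.577, 0.408, 0.578]
ft_force: [0.4, -0.4, -2.2]
width: 0.0423
```

>>> {"api": "drive_tool", "payload": {"series": [[[-0.5, 0, 0, 0, 0, 0], [-0.5, 0, 0, 0, 0, 0], [0, 0, 0, 0, 0, 0]]]}}

```text
t: 24.57
tool_pos: [0.5647, -0.0477, 0.0084]
eef_rot: [-0.407, 0.578, 0.408, 0.577]
ft_force: [-0.3, -0.6, -3.2]
width: 0.0422
```

```bash
python3 -c "
from h import *
plan(.5989,.2481,.12,70.5)"
```

```text
t 24.57 pos [ 0.5647 -0.0477  0.0084] yaw 70.5 q7 1.46 w 0.0422 tool shift cm [-11.16   6.69  29.02] len 31.8 turn [-0.  -0.  -0.1] if turned first [-11.16   6.65  29.03]
```

>>> {"api": "drive_tool", "payload": {"series": [[[-1.5, 0, 0, 0, 0, 0], [-2, 0, 0, 0, 0, 0], [-2.5, 0, 0.5, 0, 0, 0], [-1.5, 0.4, 2, 0, 0, 0], [-0.5, 0.8, 3.5, 0, 0, 0], [-0.2, 0.8, 3.5, 0, 0, 0], [-0.2, 0.8, 3.5, 0, 0, 0], [-0.2, 0.8, 3.5, 0, 0, 0]]]}}

```text
t: 25.23
tool_pos: [0.5854, 0.1088, 0.0979]
eef_rot: [-0.402, 0.586, 0.399, 0.579]
ft_force: [0.8, 0.3, -3.6]
width: 0.0428
```

>>> {"api": "drive_tool", "payload": {"series": [[[-0.2, 0.8, 3.5, 0, 0, 0], [0, 0.8, 3, 0, 0, 0], [0, 0.5, 2, 0, 0, 0], [0, 0.2, 1, 0, 0, 0], [0, 0, 0, 0, 0, 0], [0, 0, 0, 0, 0, 0]]]}}

```text
t: 25.73
tool_pos: [0.5942, 0.225, 0.0984]
eef_rot: [-0.404, 0.582, 0.407, 0.577]
ft_force: [0.6, -0.2, -3.3]
width: 0.0427
```

```bash
python3 -c "
from h import *
plan(.5989,.2481,.05,70.5)"
```

```text
t 25.73 pos [0.5942 0.225  0.0984] yaw 70.0 q7 0.99 w 0.0427 tool shift cm [4.83 0.31 2.35] len 5.4 turn [-0.5 -0.2 -0.4] if turned first [4.84 0.33 2.34]
```

>>> {"api": "drive_tool", "payload": {"series": [[[0, 0.2, 1.3, -0.5, -0.2, -0.4], [0, 0.1, 1, 0, 0, 0], [0.5, 0, 0, 0, 0, 0], [1.5, 0, 0, 0, 0, 0], [1.5, 0, 0, 0, 0, 0], [1, 0, 0, 0, 0, 0], [0, 0, 0, 0, 0, 0], [0, 0, 0, 0, 0, 0]]]}}

```text
t: 26.4
tool_pos: [0.6021, 0.2368, 0.0512]
eef_rot: [-0.406, 0.582, 0.402, 0.579]
ft_force: [0.4, 0.5, -3.0]
width: 0.043
```

```bash
python3 -c "
from h import *
plan(.5989,.2481,.0064,70.5)"
```

```text
t 26.4 pos [0.6021 0.2368 0.0512] yaw 69.7 q7 0.98 w 0.043 tool shift cm [4.47 0.71 0.98] len 4.6 turn [-0.8 -0.4  0.2] if turned first [4.48 0.68 0.96]
```

>>> {"api": "drive_tool", "payload": {"series": [[[0.3, 0.7, 1, -0.8, -0.4, 0.2], [0.2, 0, 0, 0, 0, 0], [0.8, 0, 0, 0, 0, 0], [1, 0, 0, 0, 0, 0], [0.5, 0, 0, 0, 0, 0], [0.3, 0, 0, 0, 0, 0], [0, 0, 0, 0, 0, 0], [0, 0, 0, 0, 0, 0]]]}}

```text
t: 27.07
tool_pos: [0.6003, 0.2496, 0.0187]
eef_rot: [-0.408, 0.576, 0.408, 0.578]
ft_force: [-0.8, -0.9, -3.3]
width: 0.0426
```

```bash
python3 -c "
from h import *
plan(.5989,.2481,.0064,70.5)"
```

```text
t 27.07 pos [0.6003 0.2496 0.0187] yaw 70.5 q7 0.99 w 0.0426 tool shift cm [ 1.23  0.08 -0.2 ] len 1.3 turn [0.  0.1 0.1] if turned first [ 1.23  0.08 -0.19]
```

>>> {"api": "drive_tool", "payload": {"series": [[[0.4, 0.1, -0.2, 0, 0, 0], [0.4, 0, 0, 0, 0, 0], [0.3, 0, 0, 0, 0, 0], [0.1, 0, 0, 0, 0, 0], [0, 0, 0, 0, 0, 0], [0, 0, 0, 0, 0, 0]]]}}

```text
t: 27.57
tool_pos: [0.5993, 0.2475, 0.006]
eef_rot: [-0.408, 0.576, 0.408, 0.579]
ft_force: [-0.0, 0.7, -3.5]
width: 0.0425
```

```bash
python3 -c "
from h import *
plan(.5989,.2481,.0064,70.5)"
```

```text
t 27.57 pos [0.5993 0.2475 0.006 ] yaw 70.5 q7 0.99 w 0.0425 tool shift cm [-0.04  0.05  0.04] len 0.1 turn [-0.   0.2  0.2] if turned first [-0.04  0.05  0.04]
```

>>> {"api": "drive_tool", "payload": {"series": [[[0, 0, 0, 0, 0, 0], [0, 0, 0, 0, 0, 0], [0, 0, 0, 0, 0, 0], [0, 0, 0, 0, 0, 0], [0, 0, 0, 0, 0, 0], [0, 0, 0, 0, 0, 0]]], "hand": 6.4}}

```text
t: 28.07
tool_pos: [0.6034, 0.2489, 0.0103]
eef_rot: [-0.409, 0.573, 0.407, 0.582]
ft_force: [-0.1, -0.1, -0.2]
width: 0.0638
```

>>> {"api": "drive_tool", "payload": {"series": [[[-0.5, 0, 0, 0, 0, 0], [-1.5, 0, 0, 0, 0, 0], [-2.5, 0, 0, 0, 0, 0], [-2.5, 0, 0, 0, 0, 0], [-2.5, 0, 0, 0, 0, 0], [-1.5, 0, 0, 0, 0, 0], [0, 0, 0, 0, 0, 0], [0, 0, 0, 0, 0, 0]]]}}

```text
t: 28.73
tool_pos: [0.6014, 0.248, 0.1265]
eef_rot: [-0.409, 0.573, 0.407, 0.582]
ft_force: [0.3, 0.2, -0.5]
width: 0.0642
```

```bash
python3 -c "
from h import *
plan(.442,-.061,.12,20)"
```

```text
t 28.73 pos [0.6014 0.248  0.1265] yaw 70.5 q7 0.96 w 0.0642 tool shift cm [  0.31   4.69 -34.46] len 34.8 turn [50.5  0.7  0.3] if turned first [  0.65 -23.58 -25.55]
```

>>> {"api": "drive_tool", "payload": {"series": [[[0, 0.2, -1.5, 0, 0.7, 0.3], [0, 0.4, -3, 0, 0, 0], [0, 0.5, -4, 0, 0, 0], [0, 0.5, -4, 0, 0, 0], [0, 0.5, -4, 0, 0, 0], [0, 0.5, -4, 0, 0, 0], [0, 0.5, -4, 0, 0, 0], [0, 0.5, -3.5, 0, 0, 0]]], "hand": 7}}

```text
t: 29.4
tool_pos: [0.4632, -0.0049, 0.117]
eef_rot: [-0.411, 0.58, 0.414, 0.568]
ft_force: [0.8, -0.6, -0.2]
width: 0.0701
```

>>> {"api": "drive_tool", "payload": {"series": [[[0, 0.3, -2.5, 3, 0, 0], [0, 0.2, -1.5, 5, 0, 0], [0, 0, 0, 7, 0, 0], [0, 0, 0, 7, 0, 0], [0, 0, 0, 7, 0, 0], [0, 0, 0, 7, 0, 0], [0, 0, 0, 5, 0, 0], [0, 0, 0, 0, 0, 0]]]}}

```text
t: 30.07
tool_pos: [0.4188, -0.0594, 0.11]
eef_rot: [-0.174, 0.704, 0.174, 0.666]
ft_force: [-0.6, 0.5, -0.2]
width: 0.0699
```

```bash
python3 -c "
from h import *
plan(.442,-.061,.08,20)
s=robot.snapshot('scene');cv2.imwrite('pics/tr.png',cv2.resize(s['frame'][110:260,220:420],None,fx=3.5,fy=3.5))"
```

```text
t 30.07 pos [ 0.4188 -0.0594  0.11  ] yaw 28.5 q7 0.9 w 0.0699 tool shift cm [ 2.88 -1.29  2.12] len 3.8 turn [ 8.5 -3.  -0.6] if turned first [ 3.   -0.95  2.13]
```

View pics/tr.png

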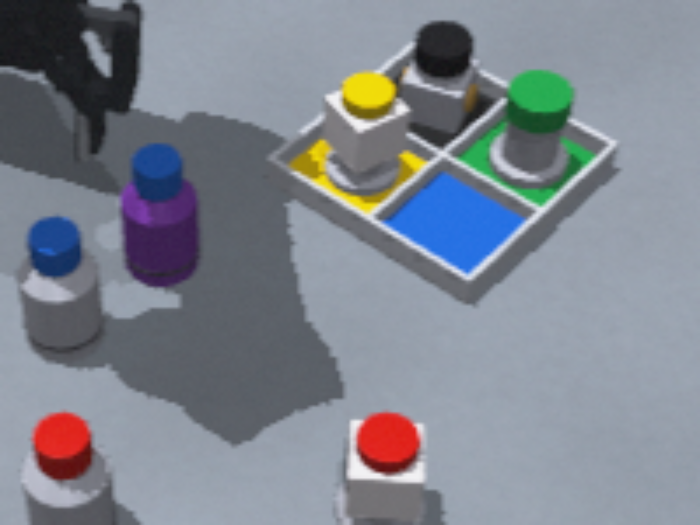

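>>> {"api": "drive_tool", "payload": {"series": [[[0, -0.5, 1, 4, -1.5, -0.6], [0, -0.5, 1, 4, -1.5, 0], [0, 0, 0, 0, 0, 0], [0, 0, 0, 0, 0, 0]]]}}

```text
t: 30.45
tool_pos: [0.4369, -0.0597, 0.1068]
eef_rot: [-0.128, 0.698, 0.129, 0.693]
ft_force: [0.2, 0.9, -0.7]
width: 0.0701
```

```bash
python3 -c "
from h import *
plan(.442,-.061,-.014,20)"
```

```text
t 30.45 pos [ 0.4369 -0.0597  0.1068] yaw 20.9 q7 0.83 w 0.0701 tool shift cm [12.07 -0.34  0.52] len 12.1 turn [ 0.9 -0.4 -0.2] if turned first [12.08 -0.3   0.44]
```

>>> {"api": "drive_tool", "payload": {"series": [[[0.5, -0.3, 0.5, 0.9, -0.4, -0.2], [1.5, 0, 0, 0, 0, 0], [1.5, 0, 0, 0, 0, 0], [1.5, 0, 0, 0, 0, 0], [0.5, 0, 0, 0, 0, 0], [0, 0, 0, 0, 0, 0], [0, 0, 0, 0, 0, 0]]]}}

```text
t: 31.03
tool_pos: [0.4418, -0.0609, 0.0481]
eef_rot: [-0.126, 0.696, 0.126, 0.695]
ft_force: [0.1, 0.1, -0.3]
width: 0.0701
```

```bash
python3 -c "
from h import *
plan(.442,-.061,-.01,20)"
```

```text
t 31.03 pos [ 0.4418 -0.0609  0.0481] yaw 20.6 q7 0.91 w 0.0701 tool shift cm [ 5.81 -0.02  0.02] len 5.8 turn [ 0.6 -0.1 -0. ] if turned first [ 5.81 -0.01  0.01]
```

>>> {"api": "drive_tool", "payload": {"series": [[[0.6, 0, 0, 0, 0, 0], [1, 0, 0, 0, 0, 0], [1, 0, 0, 0, 0, 0], [1, 0, 0, 0, 0, 0], [0.6, 0, 0, 0, 0, 0], [0.3, 0, 0, 0, 0, 0], [0, 0, 0, 0, 0, 0], [0, 0, 0, 0, 0, 0]]]}}

```text
t: 31.7
tool_pos: [0.446, -0.0615, 0.0039]
eef_rot: [-0.128, 0.693, 0.126, 0.698]
ft_force: [-0.7, 0.3, 0.1]
width: 0.0701
```

```bash
python3 -c "
from h import *
plan(.442,-.061,-.01,20)
s=robot.snapshot('scene');cv2.imwrite('pics/c1.png',cv2.resize(s['frame'][140:240,190:300],None,fx=5,fy=5))"
```

```text
t 31.7 pos [ 0.446  -0.0615  0.0039] yaw 20.7 q7 0.96 w 0.0701 tool shift cm [ 1.39  0.2  -0.37] len 1.4 turn [0.7 0.4 0.2] if turned first [ 1.39  0.19 -0.36]
```

View pics/c1.png

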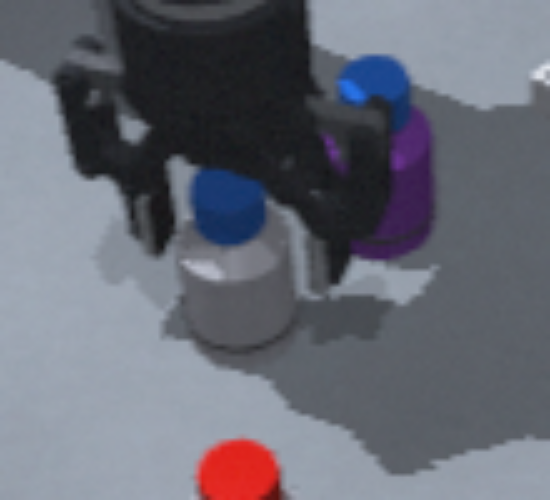

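>>> {"api": "drive_tool", "payload": {"series": [[[0.3, 0.2, -0.4, 0, 0.4, 0], [0.4, 0, 0, 0, 0, 0], [0.3, 0, 0, 0, 0, 0], [0.1, 0, 0, 0, 0, 0], [0, 0, 0, 0, 0, 0], [0, 0, 0, 0, 0, 0]]]}}

```text
t: 32.25
tool_pos: [0.4422, -0.061, -0.007]
eef_rot: [-0.129, 0.695, 0.126, 0.696]
ft_force: [-0.3, -0.3, -0.2]
width: 0.0699
```

>>> {"api": "drive_tool", "payload": {"series": [[[0, 0, 0, 0, 0, 0], [0, 0, 0, 0, 0, 0], [0, 0, 0, 0, 0, 0], [0, 0, 0, 0, 0, 0], [0, 0, 0, 0, 0, 0], [0, 0, 0, 0, 0, 0], [0, 0, 0, 0, 0, 0], [0, 0, 0, 0, 0, 0]]], "hand": 4.2, "squeeze": 60}}

```text
t: 32.92
tool_pos: [0.4416, -0.0612, -0.0065]
eef_rot: [-0.129, 0.695, 0.126, 0.696]
ft_force: [-1.4, 0.0, 0.4]
width: 0.0483
```

>>> {"api": "drive_tool", "payload": {"series": [[[-0.5, 0, 0, 0, 0, 0], [-0.5, 0, 0, 0, 0, 0], [0, 0, 0, 0, 0, 0]]]}}

```text
t: 33.17
tool_pos: [0.441, -0.0609, 0.0038]
eef_rot: [-0.129, 0.695, 0.126, 0.696]
ft_force: [-1.3, -0.3, -2.7]
width: 0.0481
```

```bash
python3 -c "
from h import *
plan(.5925,.1642,.12,20)"
```

```text
t 33.17 pos [ 0.441  -0.0609  0.0038] yaw 20.7 q7 0.96 w 0.0481 tool shift cm [-11.7   15.64  22.14] len 29.5 turn [ 0.7 -0.   0.2] if turned first [-11.62  15.97  21.94]
```

>>> {"api": "drive_tool", "payload": {"series": [[[-1.5, 0, 0, 0, 0, 0], [-2.2, 0, 0, 0, 0, 0], [-2.5, 0, 0, 0, 0, 0], [-2.5, 0, 0, 0, 0, 0], [-2, 0, 0, 0, 0, 0], [-0.8, 0, 0.5, 0, 0, 0], [0, 0.5, 1, 0, 0, 0], [0, 1.2, 1.7, 0, 0, 0]]]}}

```text
t: 33.83
tool_pos: [0.4605, -0.0355, 0.1241]
eef_rot: [-0.126, 0.698, 0.123, 0.694]
ft_force: [0.2, 0.7, -2.5]
width: 0.0483
```

```bash
python3 -c "
from h import *
plan(.5925,.1642,.12,20)"
```

```text
t 33.83 pos [ 0.4605 -0.0355  0.1241] yaw 20.3 q7 0.74 w 0.0483 tool shift cm [ 0.25 14.17 19.3 ] len 23.9 turn [ 0.3 -0.4  0.1] if turned first [ 0.41 14.25 19.23]
```

>>> {"api": "drive_tool", "payload": {"series": [[[0, 2, 2.8, 0, 0, 0], [0, 2.3, 3.2, 0, 0, 0], [0, 2.3, 3.2, 0, 0, 0], [0, 2.3, 3.2, 0, 0, 0], [0, 1.7, 2.4, 0, 0, 0], [0, 1, 1.5, 0, 0, 0], [0, 0.4, 0.5, 0, 0, 0], [0, 0, 0, 0, 0, 0]]]}}

```text
t: 34.5
tool_pos: [0.5782, 0.1554, 0.1136]
eef_rot: [-0.126, 0.701, 0.128, 0.69]
ft_force: [-0.1, 0.1, -3.1]
width: 0.0483
```

```bash
python3 -c "
from h import *
plan(.5925,.1642,.05,20)"
```

```text
t 34.5 pos [0.5782 0.1554 0.1136] yaw 20.7 q7 0.42 w 0.0483 tool shift cm [6.34 0.27 1.74] len 6.6 turn [ 0.7 -0.8 -0.4] if turned first [6.36 0.33 1.64]
```

>>> {"api": "drive_tool", "payload": {"series": [[[0, 0.2, 1, 0.7, -0.8, -0.4], [0, 0, 0.6, 0, 0, 0], [1, 0, 0, 0, 0, 0], [1.5, 0, 0, 0, 0, 0], [1.5, 0, 0, 0, 0, 0], [1, 0, 0, 0, 0, 0], [0, 0, 0, 0, 0, 0], [0, 0, 0, 0, 0, 0]]]}}

```text
t: 35.17
tool_pos: [0.5894, 0.1526, 0.0584]
eef_rot: [-0.12, 0.7, 0.115, 0.695]
ft_force: [-0.1, -0.7, -2.2]
width: 0.0479
```

```bash
python3 -c "
from h import *
plan(.5925,.1642,.0015,20)"
```

```text
t 35.17 pos [0.5894 0.1526 0.0584] yaw 19.1 q7 0.43 w 0.0479 tool shift cm [5.68 1.02 0.71] len 5.8 turn [-0.9 -0.4  0.3] if turned first [5.69 0.98 0.68]
```

>>> {"api": "drive_tool", "payload": {"series": [[[0.2, 1, 0.7, -0.9, -0.4, 0.3], [0.3, 0, 0, 0, 0, 0], [1, 0, 0, 0, 0, 0], [1.2, 0, 0, 0, 0, 0], [0.8, 0, 0, 0, 0, 0], [0.4, 0, 0, 0, 0, 0], [0, 0, 0, 0, 0, 0], [0, 0, 0, 0, 0, 0]]]}}

```text
t: 35.83
tool_pos: [0.5944, 0.1651, 0.0168]
eef_rot: [-0.123, 0.695, 0.124, 0.697]
ft_force: [0.8, -0.3, -2.1]
width: 0.0479
```

```bash
python3 -c "
from h import *
plan(.5925,.1642,.0015,20)"
```

```text
t 35.83 pos [0.5944 0.1651 0.0168] yaw 20.1 q7 0.46 w 0.0479 tool shift cm [ 1.53 -0.02 -0.21] len 1.5 turn [ 0.1  0.2 -0. ] if turned first [ 1.53 -0.02 -0.21]
```

>>> {"api": "drive_tool", "payload": {"series": [[[0.5, 0, -0.2, 0, 0.2, 0], [0.5, 0, 0, 0, 0, 0], [0.3, 0, 0, 0, 0, 0], [0.1, 0, 0, 0, 0, 0], [0, 0, 0, 0, 0, 0], [0, 0, 0, 0, 0, 0]]]}}

```text
t: 36.33
tool_pos: [0.593, 0.1641, 0.0019]
eef_rot: [-0.123, 0.696, 0.123, 0.696]
ft_force: [0.9, 0.9, -2.5]
width: 0.0483
```

```bash
python3 -c "
from h import *
plan(.5925,.1642,.001,20)"
```

```text
t 36.33 pos [0.593  0.1641 0.0019] yaw 20.0 q7 0.47 w 0.0483 tool shift cm [ 0.09  0.03 -0.04] len 0.1 turn [0. 0. 0.] if turned first [ 0.09  0.03 -0.04]
```

>>> {"api": "drive_tool", "payload": {"series": [[[0.1, 0, 0, 0, 0, 0], [0, 0, 0, 0, 0, 0], [0, 0, 0, 0, 0, 0], [0, 0, 0, 0, 0, 0], [0, 0, 0, 0, 0, 0], [0, 0, 0, 0, 0, 0]]], "hand": 6}}

```text
t: 36.83
tool_pos: [0.5962, 0.1643, 0.0039]
eef_rot: [-0.123, 0.694, 0.123, 0.699]
ft_force: [0.4, 0.4, 0.6]
width: 0.0601
```

>>> {"api": "drive_tool", "payload": {"series": [[[-0.5, 0, 0, 0, 0, 0], [-1.5, 0, 0, 0, 0, 0], [-2.5, 0, 0, 0, 0, 0], [-2.5, 0, 0, 0, 0, 0], [-2.5, 0, 0, 0, 0, 0], [-2.5, 0, 0, 0, 0, 0], [-1, 0, 0, 0, 0, 0], [0, 0, 0, 0, 0, 0]]]}}

```text
t: 37.5
tool_pos: [0.5942, 0.1635, 0.1403]
eef_rot: [-0.123, 0.695, 0.123, 0.698]
ft_force: [-0.0, -1.0, 0.0]
width: 0.0602
```

>>> {"api": "drive_tool", "payload": {"series": [[[0, -2, -1, 0, 0, 0], [0, -3.5, -1, 0, 0, 0], [0, -3.5, -1, 0, 0, 0], [0, -3.5, -1, 0, 0, 0], [0, -3.5, -1, 0, 0, 0], [0, -2, -1, 0, 0, 0], [0, -1, 0, 0, 0, 0], [0, 0, 0, 0, 0, 0]]]}}

```text
t: 38.17
tool_pos: [0.5997, -0.0371, 0.1299]
eef_rot: [-0.124, 0.698, 0.128, 0.693]
ft_force: [0.9, 0.4, 0.1]
width: 0.0602
```

```bash
python3 - <<'E'
from h import *
p,R,o=pose();print(p,o['t'])
s=robot.snapshot('top');P=cloud(s);z=P[...,2]
for n,c,h in(('yellow',(.5089,.1702),.081),('black',(.5153,.2541),.071),('green',(.5989,.2481),.073),('blue',(.5925,.1642),.099),('cred',(.545,-.17),.092),('gred',(.679,-.053),.074)):
    k=(np.hypot(P[...,0]-c[0],P[...,1]-c[1])<.035)&(abs(z-h-.003)<.008)
    q=P[k]; print(n,k.sum(),((q.max(0)+q.min(0))/2-[*c,h]).round(3) if k.any() else '')
cv2.imwrite('pics/e1.png',cv2.resize(s['frame'][110:310,110:470],None,fx=2.2,fy=2.2))
s=robot.snapshot('scene');cv2.imwrite('pics/e2.png',cv2.resize(s['frame'][110:290,190:420],None,fx=3,fy=3))
E
```

```text
[ 0.59970595 -0.03709403  0.12986452] 38.1667
yellow 201 [0.003 0.001 0.001]
black 248 [0.003 0.001 0.001]
green 306 [ 0.001 -0.001  0.001]
blue 169 [ 0.002 -0.001  0.001]
cred 162 [ 0.    -0.     0.001]
gred 0
```

View pics/e2.png

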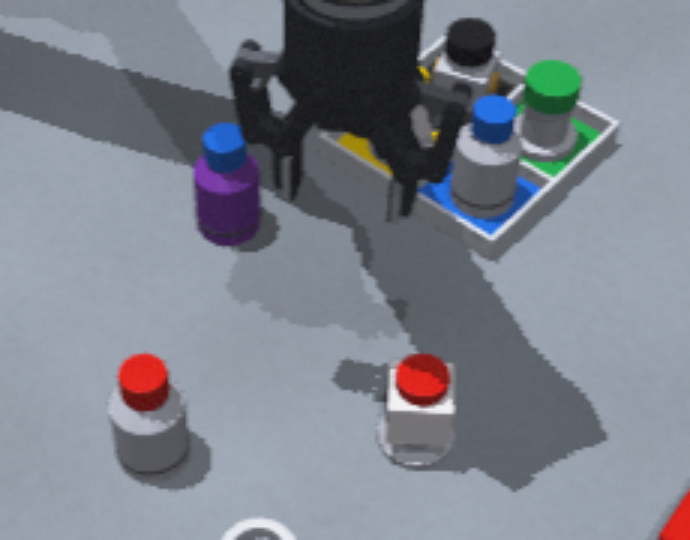

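All four parts are within about 3 mm of their bay centres at the right heights. The red parts stand unmoved, the purple look-alike canister stands in place, and the gripper is clear, so I am handing in.

```bash
python3 -c "
from h import *
print(robot.close_job())"
```

```text
the job is handed in; nothing more can be done
None
```

The job is handed in at about 38 s. The blue-, green-, yellow- and black-capped parts stand upright in the bays of their own colours. I lowered each to about 1 mm above the mat before letting go.

**Last checks:**
- **Parts:** the top-camera depth put all four within about 3 mm of their bay centres, with cap heights within 1 mm of what they should be.
- **Red canister:** measured within 1 mm of where it stood.
- **Red gauge:** the final depth check gave no reading for it, because the arm was over it in the top view. The last scene picture shows it upright; I only judged by eye that it had not moved.
- **Purple look-alikes:** I left both alone. The canister is in the last picture; the valve is outside it.

**Disagreement:** the camera showed the fingertips about 38 mm higher than the reported tool height implied. I set the grasp heights from the pictures instead. The grip widths and the weights felt on lifting fitted the parts.

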